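# Retool the rod bender

## Robot

A 6-joint arm with a two-finger parallel gripper is mounted at the origin on the work surface. World frame = base frame: x ahead of the robot, y to its left, z up, the work surface at z = 0. Lengths are in m, angles in rad, forces in N, time in s.
With the tool pointing down it reaches from about 0.35 to 0.975 m from the base axis. Payload 4.9 kg.
Tool frame: the origin (TCP) lies at the very end of the fingers, on their centre line; the grasp point (between the pads) lies 19 mm behind it; z points along the fingers, y is the line along which they close (so a half turn about z gives the same grasp; the last joint's range is limited). The gripper opens to 85 mm and grips with 20 to 120 N. Pads are 22 mm wide; open, the fingers measure 114 mm over their backs; the gripper's body (76 mm by 85 mm) begins 54 mm behind the grasp point. The pads swing forward as they close: fully open they stand 13 mm farther back than shut.
Start: joints at [1.002, 0.053, 1.613, -0, 1.476, -0.119], TCP at [0.272, 0.563, 0.231] pointing down, gripper open.
Joint ranges: [-3.01, 3.01], [-1.01, 2.22], [0.06, 2.58], [-1.02, 4.17], [0.09, 2.62], [-3.14, 3.14]. Speed limits (rad/s): [2.57, 2.57, 3.14, 3.14, 3.14, 3.14].

## Interface

Orientations are given as a rotation vector (axis times angle).
In Python, from station import ctrl, imaging gives the robot as it stands.
- The arm moves only by the tool play_rows, never from a script. Its argument "series" is a list of rows, each a list of 3 entries, a list of its own where there are three numbers: the opening, from 0 (shut) to 1 (fully open), then the shift along the tool's x, y, z each as a share of 0.05 m, from -1 to 1, then the turn, a rotation vector about the tool's x, y, z each as a share of 8 degrees, from -1 to 1. In form: [[grip, [dx, dy, dz], [ax, ay, az]], ...]. A call has 1 to 8 rows; each row shifts and turns the commanded pose from where the row before left it, along the tool's axes as they then stand; what a row does not reach is not made up. A row lasts 1/8 s, in which the tool goes at most 62.5 mm and 10.7 degrees, less where a joint would pass 70% of its speed; a pose out of reach is approached as far as the arm can. A call with a number of a shift or a turn outside -1 to 1 is refused whole. A call with a gripper value outside its range is refused whole. The fingers move at their own pace and stop on an object; "force" is the grip in N (left out, the last holds). Time passes only in rows, so rows that do not move let the fingers close. It gives the time, the measured TCP pose, the force, the opening and the grip force at its end, in the units of the state.
- ctrl.get_obs(): the state, without advancing time (a new reading comes with each control period).
- imaging.get_image(name): name is "side" or "top"; returns a dict with "color" (420x560x3 uint8, blue, green, red), "fx", "fy", "cx", "cy" (pixels), "extrinsics" (4x4, takes a point from world to camera coordinates). Camera axes: x right, y down, z forward; pixel columns grow to the right and rows downward; lengths in m; the calibration is good to about 2 mm. A picture is of the moment at which its call begins. There is no depth.
- ctrl.finish_job(): hands the job in; it is judged then, once.
The state is a dict: "t": time; "q": joint angles; "dq": joint speeds; "effort": joint torques, N m; "tool_pos": TCP position; "tool_rot": TCP orientation; "contact_force": force on the tool from outside, world axes, zero at the start; "wrist_torque": the same for the moment, N m; "opening": finger opening in m; "grip_force": force on a finger pad.
Only numpy, scipy, OpenCV 4.12 (cv2) and the standard library are available. Lean on these libraries where they do the work, as an engineer would, in place of code of your own. Each camera call takes 0.05 s, during which the arm holds its last target. There are 200 camera calls.

## Task

Retool the bender for the next job: first swing its arm back to the rest stop and leave it there while you change the tooling, then take the plain former off the post and lay it flat in the tray. Slip every keyed spacer on the bench onto the post, turning each until its tab drops into the keyway and it goes fully down, then seat the grooved former on top of them the same way. Last, swing the arm out to the 60 degree mark, the third long mark counting the rest position as the first, and leave everything else on the bench where it is.

Things in the scene. Friction and masses are not known exactly. Their poses are not given: they have to be found in the camera images.
- bender: rod bender fixed to the bench: grey base plate 12 mm thick with an upright keyed post. Origin on the bench under the post's axis, z up; +x is the side its keyway faces. The plate reaches 160 mm to -x and +x, 60 to +y, 210 to -y. On it a 30 x 22 mm bar stop, 40 mm high, at x -100, y +36 mm, and a 12 mm rest pin, 28 mm high, at x -120, y -89 mm
- post_seat (a point): centre of the post's round seat (58 mm across), where the lowest part comes to rest, on the post's axis 32 mm above the bench; axes as the bender's. The post is 32 mm thick from here to 50 mm above, with a straight keyway 13 mm wide, 6 mm deep down its +x side, open at the top
- post_shoulder (a point): on the post's axis at its shoulder, 82 mm above the bench; above it only a 20 mm thick pilot nose, to 90 mm. A keyed part slips over the nose at any angle (7.5 mm play towards its tab, 1.5 mm away); its tab rests on this shoulder until turned to face the keyway, then it slides down to the seat, 1.5 mm play all round
- swing_arm (a joint): swing of the arm about the post's axis, rad, counter-clockwise from above: 0 at its rest stop, at most 1.75. At 0 it points -135 degrees from the bender's +x, at 90 degrees -45. White marks on the plate every 15 degrees, long ones at 0, 30, 60, 90; the arm's pointed end is the index. Friction (0.6 N m) holds it where it is left
- grip (a point): upright round black grip near the end of the arm, 24 mm thick, 150 mm from the post's axis, 34 to 107 mm above the bench; this point is on its axis, 85 mm above the bench. The arm is a 30 mm wide bar, 14 to 26 mm above the bench, with a 76 mm hub round the post and a 30 mm roller 85 mm from the post's axis, top 60 mm above the bench
- spacer_a: steel keyed spacer lying flat on the bench: 62 mm across, 10 mm thick, two parallel flats 52 mm apart (facing its own +y and -y), 35 mm through bore, one tab 10 mm wide and as thick as the part reaching 6 mm into the bore from its own +x side. Origin at the middle of the part (on the bore's axis, at half its thickness), z along the bore
- spacer_b: as spacer_a; two to four of the spacers are there
- spacer_c: as spacer_a
- spacer_d: as spacer_a
- former_grooved: steel keyed former with a groove round its rim lying flat on the bench: 62 mm across, 26 mm thick, two parallel flats 52 mm apart (facing its own +y and -y), 35 mm through bore, one tab 10 mm wide and as thick as the part reaching 6 mm into the bore from its own +x side. Origin at the middle of the part (on the bore's axis, at half its thickness), z along the bore
- former_plain: steel keyed former without a groove at the start seated on the post: 54 mm across, 26 mm thick, two parallel flats 46 mm apart (facing its own +y and -y), 35 mm through bore, one tab 10 mm wide and as thick as the part reaching 6 mm into the bore from its own +x side. Origin at the middle of the part (on the bore's axis, at half its thickness), z along the bore
- tray: shallow open aluminium tray, 140 (own x) x 125 (own y) x 26 mm high, walls and floor 4 mm, standing fast on the bench. Origin under the centre of its floor, at bench height
- washer_plain: bystander: dark plain washer, 72 mm across, 6 mm thick, 42 mm bore, no tab and no flats; lies among the tooling. Origin under its centre
- tin: bystander: open round tin, 64 mm across, 52 mm high. Origin under its centre
- hammer: bystander: hammer lying at the right, 300 mm long. Origin under its middle
- tongs: bystander: smith's tongs lying at the back, 270 mm long. Origin near the rivet
- wire_brush: bystander: wire brush, 220 mm long, at the left. Origin under its middle
- bar_stock: bystander: square steel bar, 200 x 16 x 16 mm, at the right. Origin under its middle
Things that resemble listed ones, but are neither listed nor needed, are in the scene too. What is shaped like the former_plain but pink is not meant. Leave any orange look-alike of the spacer_a alone.

How it is judged:
By the outcome, as a careful person would: the job done as asked, in the order asked, and still so for the second after the job is handed in, with the robot touching nothing.
Of spacer_a, spacer_b, spacer_c, spacer_d only 2 to 4 are there at a start; the rules pass over those that are not, and their reading is None.
At some moment in a run one of spacer_a, spacer_b, spacer_c, spacer_d, former_grooved may be knocked a few centimetres aside while the robot is not near it.
Once in a run the grip may slacken for a moment while it holds something.
It also fails if it takes over 210 s, if anything falls off the work surface, if the arm or the gripper's body presses on something with over 40 N, if the wrist force passes 120 N, or if a joint passes its speed limit or range.

## Working session

There is one attempt and no reset: what is moved stays moved. The work goes in short steps, Python scripts to look and compute and a tool call to move; the robot and the scene stay as the last step left them, time stands still between calls to the robot, and variables do not carry over. Pictures are saved under pics/ and viewed, at most 14 in all, crops included, and the job is handed in when it is done.

Besides the shell and the picture viewer there is one more tool, called as name([rows], argument=value, ...), one row to a line, values as JSON. play_rows: Moves the arm, as the interface text tells. Shift numbers are shares of 0.05 m and turn numbers shares of 8 degrees, none past 1 either way. Its arguments: {"type":"object","properties":{"series":{"type":"array"},"force":{"type":"number"}},"required":["series"]}

```bash
ls; mkdir -p pics
cat > h.py <<'E'
import numpy as np, cv2
from station import ctrl, imaging
from scipy.spatial.transform import Rotation as R
def snap(n,save=None):
    d=imaging.get_image(n)
    if save: cv2.imwrite('pics/'+save+'.png',d['color'])
    return d
def ray(d,u,v,z):
    E=np.array(d['extrinsics']);Rm=E[:3,:3];c=-Rm.T@E[:3,3]
    r=Rm.T@np.array([(u-d['cx'])/d['fx'],(v-d['cy'])/d['fy'],1]);s=(z-c[2])/r[2]
    return c+s*r
def proj(d,p):
    E=np.array(d['extrinsics']);q=E[:3,:3]@np.array(p)+E[:3,3]
    return np.array([d['fx']*q[0]/q[2]+d['cx'],d['fy']*q[1]/q[2]+d['cy']])
def st():
    o=ctrl.get_obs();r=R.from_rotvec(o['tool_rot']).as_matrix()
    print('t',round(o['t'],2),'pos',np.round(o['tool_pos'],4),'F',np.round(o['contact_force'],1),'open',round(o['opening'],4),'g',round(o['grip_force'],1),'\nx',np.round(r[:,0],3),'y',np.round(r[:,1],3),'z',np.round(r[:,2],3),'q',np.round(o['q'],2))
    return o,r
E
python3 - <<'E'
from h import *
st()
for n in('top','side'):
    d=snap(n,n+'0');print(n,d['fx'],d['cx'],d['cy'],np.round(d['extrinsics'],3).tolist())
    cv2.imwrite('pics/%s0.png'%n,cv2.resize(d['color'],(800,600),interpolation=cv2.INTER_CUBIC))
    np.save(n+'0.npy',d,allow_pickle=True)
E
```

```text
pics
t 0.0 pos [0.2714 0.5623 0.23  ] F [ 0.9  0.5 -0.2] open 0.0851 g 0.0 
x [-0.901  0.435  0.   ] y [ 0.435  0.901 -0.002] z [-0.001 -0.002 -1.   ] q [ 1.    0.05  1.61 -0.    1.48 -0.12]
top 423.62463252635024 276.32580057981335 207.7782382015106 [[-0.002, -1.0, -0.005, 0.002], [-0.997, 0.002, -0.071, 0.514], [0.071, 0.005, -0.997, 1.264], [0.0, 0.0, 0.0, 1.0]]
side 474.7568659785385 276.0099682481672 210.2551114813942 [[-0.994, -0.113, -0.006, 0.524], [-0.084, 0.764, -0.639, 0.113], [0.077, -0.635, -0.769, 1.449], [0.0, 0.0, 0.0, 1.0]]
```

View pics/top0.png

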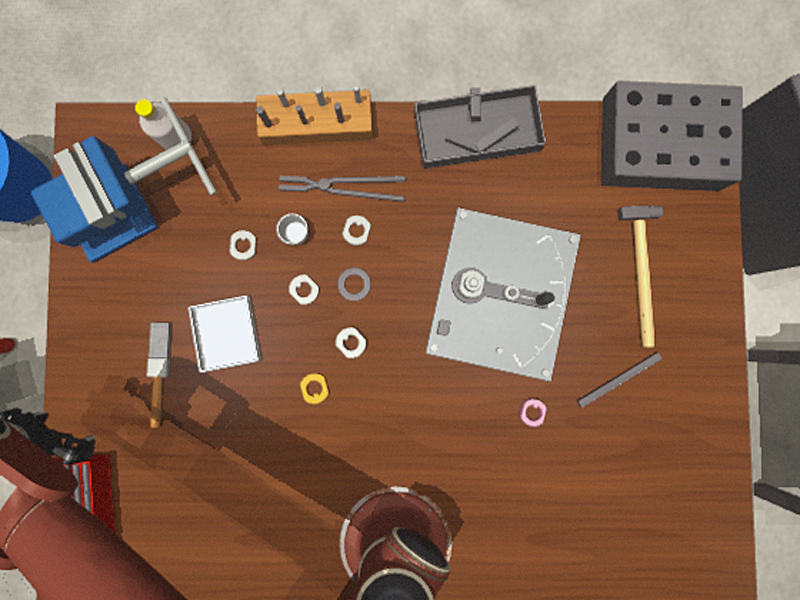

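View pics/side0.png

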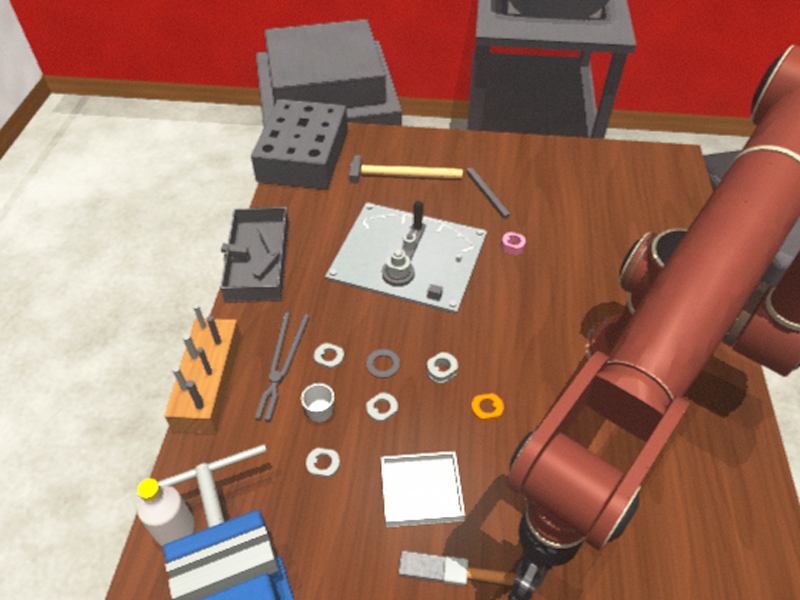

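The top view (800x600 enlargement) shows:
- **Keyed white rings:** (242,244), (357,230), (304,289) and (351,342). The last looks thick in the side view at (442,366), so it should be the grooved former.
- **Not wanted:** plain dark washer (354,284), orange look-alike (314,388), pink look-alike (533,411).
- **Bender:** post at (470,284), grip at (544,297), rest pin at (500,350), bar stop at (443,327).
- **Tray:** (225,333).

Next I'll measure these and confirm them in one enlarged crop.

Run:
```python
from h import *
T=np.load('top0.npy',allow_pickle=True).item();S=np.load('side0.npy',allow_pickle=True).item()
a=cv2.resize(T['color'][145:265,120:275],None,fx=3.6,fy=3.6,interpolation=cv2.INTER_CUBIC)
b=cv2.resize(T['color'][140:275,295:410],None,fx=3.6,fy=3.6,interpolation=cv2.INTER_CUBIC)[:432]
c=cv2.resize(S['color'][230:340,200:360],None,fx=2.5,fy=2.5,interpolation=cv2.INTER_CUBIC)
top=np.hstack([a,np.zeros((432,5,3),np.uint8)]) 
canvas=np.zeros((600,800,3),np.uint8)
a=cv2.resize(a,(400,310));canvas[:310,:400]=a
b=cv2.resize(b,None,fx=.9,fy=.9);canvas[:b.shape[0],410:410+b.shape[1]]=b[:, :390]
canvas[315:590,:400]=c[:275]
cv2.imwrite('pics/crop1.png',canvas)
# white ring blobs
im=T['color'].astype(int);hsv=cv2.cvtColor(T['color'],cv2.COLOR_BGR2HSV)
m=((hsv[...,1]<60)&(hsv[...,2]>150)).astype(np.uint8);m[:130]=0;m[265:]=0
n,l,s,ce=cv2.connectedComponentsWithStats(m)
for i in range(1,n):
    if s[i,4]>60: print(s[i],np.round(ce[i],1),np.round(ray(T,*ce[i],0.01),3))
for nm,px,z in(('post',(470,284),.09),('grip',(544,297),.107),('pin',(500,350),.04),('stop',(443,327),.052)):
    print(nm,np.round(ray(T,px[0]*.7,px[1]*.7,z),3))
print('plate',[np.round(ray(T,u*.7,v*.7,.012),3).tolist() for u,v in((460,208),(579,235),(551,380),(428,352))])
```

```text
[ 49 130  23  27 302] [ 60.3 141.7] [0.721 0.668 0.01 ]
[ 66 130  13  20  94] [ 72.6 138.9] [0.729 0.63  0.01 ]
[ 298  145  108  120 8593] [352.5 205.6] [ 0.521 -0.23   0.01 ]
[193 149  22  22 263] [205.2 160.9] [0.66 0.22 0.01]
[240 151  19  20 221] [249.2 160.5] [0.661 0.085 0.01 ]
[   0  155   35   95 2804] [ 16.9 197.6] [0.548 0.796 0.01 ]
[161 161  18  21 232] [169.3 171. ] [0.629 0.33  0.01 ]
[ 520  186   40   59 1718] [539.1 211.4] [ 0.502 -0.796  0.01 ]
[237 189  22  21 129] [248.9 200.3] [0.538 0.085 0.01 ]
[202 192  21  21 234] [212. 202.] [0.533 0.198 0.01 ]
[ 131  207   50   54 1902] [156.5 233.3] [0.438 0.366 0.01 ]
[104 226  14  24 298] [110.7 237.5] [0.425 0.505 0.01 ]
[235 229  21  22 254] [244.9 239.5] [0.419 0.097 0.01 ]
[103 251  14  13 137] [108.1 256.3] [0.369 0.511 0.01 ]
[523 253   7  12  75] [526.1 258.6] [ 0.36 -0.75  0.01]
post [ 0.535 -0.15   0.09 ]
grip [ 0.507 -0.293  0.107]
pin [ 0.402 -0.216  0.04 ]
stop [ 0.449 -0.098  0.052]
plate [[0.706, -0.139, 0.012], [0.647, -0.393, 0.012], [0.338, -0.327, 0.012], [0.398, -0.069, 0.012]]
```

View pics/crop1.png

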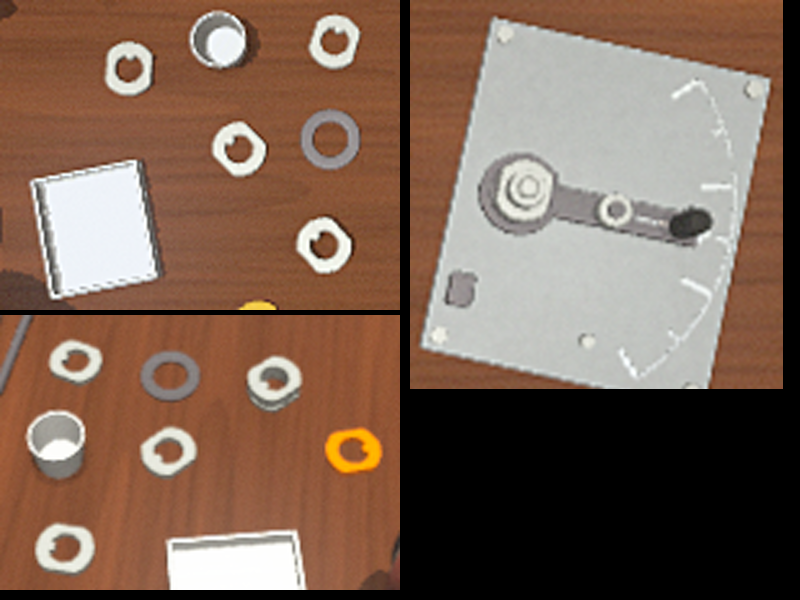

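The crop confirms it. There are three thin pale keyed spacers (top px (169,171), (249,160), (212,202)) and the thick former with a groove band (245,239). The dark washer, orange and pink pieces stay where they are. Next is the bender pose and the grip.

```bash
cat >> h.py <<'E'
def bender(d):
    im=d['color'].astype(int);hsv=cv2.cvtColor(d['color'],cv2.COLOR_BGR2HSV)
    m=((hsv[...,1]<60)&(hsv[...,2]>130)).astype(np.uint8)*255
    m[:140]=0;m[275:]=0;m[:,:290]=0;m[:,415:]=0
    m=cv2.morphologyEx(m,cv2.MORPH_OPEN,np.ones((3,3)))
    c=max(cv2.findContours(m,cv2.RETR_EXTERNAL,cv2.CHAIN_APPROX_NONE)[0],key=cv2.contourArea)
    h=cv2.convexHull(c)
    w=np.array([ray(d,*p[0],.012)[:2] for p in h])
    w=np.array(w,np.float32);(cx,cy),(a,b),ang=cv2.minAreaRect(w)
    return (cx,cy),(a,b),ang,w
E
python3 - <<'E'
from h import *
T=np.load('top0.npy',allow_pickle=True).item()
c,ab,ang,w=bender(T);print(c,ab,ang)
W=np.array([[0.706,-0.139],[0.647,-0.393],[0.338,-0.327],[0.398,-0.069]]);B=np.array([[.16,.06],[.16,-.21],[-.16,-.21],[-.16,.06]])
wm,bm=W.mean(0),B.mean(0);H=(B-bm).T@(W-wm);yaw=np.arctan2(H[0,1]-H[1,0],H[0,0]+H[1,1])
Rz=np.array([[np.cos(yaw),-np.sin(yaw)],[np.sin(yaw),np.cos(yaw)]]);o=wm-Rz@bm
print('yaw',np.degrees(yaw),'o',o, 'from rect', np.array(c)-Rz@bm)
hsv=cv2.cvtColor(T['color'],cv2.COLOR_BGR2HSV);m=(hsv[...,2]<60);m[:185]=0;m[225:]=0;m[:,:365]=0;m[:,395:]=0
v,u=np.nonzero(m);print('black',u.min(),u.max(),v.min(),v.max(),u.mean(),v.mean())
# top of grip vs base
for a in range(40,56,3):
    t=yaw+np.radians(a-135);p=o+.15*np.array([np.cos(t),np.sin(t)])
    print(a,np.round(p,3),'top',proj(T,[*p,.107]).round(1),'bot',proj(T,[*p,.034]).round(1))
print('post top',proj(T,[*o,.09]))
E
```

```text
(0.5223806500434875, -0.22848999500274658) (0.2704167366027832, 0.3208814263343811) 77.24647521972656
yaw -12.700202204744178 o [ 0.53873872 -0.15883497] from rect [ 0.53886937 -0.15532496]
black 375 386 205 212 378.8484848484849 209.36363636363637
40 [ 0.493 -0.302] top [384.1 212.8] bot [378.  214.2]
43 [ 0.501 -0.304] top [384.8 210.1] bot [378.7 211.7]
46 [ 0.508 -0.306] top [385.4 207.4] bot [379.2 209.2]
49 [ 0.516 -0.307] top [385.8 204.7] bot [379.7 206.6]
52 [ 0.524 -0.308] top [386.1 201.9] bot [379.9 204. ]
55 [ 0.532 -0.309] top [386.3 199.1] bot [380.1 201.4]
post top [332.23630394 197.32456851]
```

```bash
cat >> h.py <<'E'
YAW=-12.7; O=np.array([.5385,-.1555])
def grip_at(a):
    t=np.radians(a-135+YAW);return O+.15*np.array([np.cos(t),np.sin(t)]),a-135+YAW+90
def plan(p,ydeg,o=None,nt=None,ns=None):
    """turn about tool z first (nt rows), then shift (ns rows); ydeg world heading of tool y mod 180"""
    if o is None: o,_=st()
    r=R.from_rotvec(o['tool_rot']).as_matrix()
    cur=np.degrees(np.arctan2(r[1,1],r[0,1]))
    dz=(cur-ydeg+90)%180-90
    opts=[dz,dz-180*np.sign(dz)]
    print('cur y',round(cur,1),'turn z deg options',np.round(opts,1),'q6',round(np.degrees(o['q'][5])))
    nt=nt or int(np.ceil(abs(dz)/8));r2=r@R.from_rotvec([0,0,np.radians(dz)]).as_matrix()
    d=r2.T@(np.array(p)-o['tool_pos'])/.05
    ns=ns or int(np.ceil(np.abs(d).max()))
    print('turn: %d rows of %.3f'%(nt,dz/8/max(nt,1)),' shift total',np.round(d,3),' %d rows of'%ns,np.round(d/max(ns,1),3))
E
python3 - <<'E'
from h import *
g,y=grip_at(46.5);print(g,y);plan([*g,.20],y,ns=20)
E
```

```text
[ 0.50936485 -0.30264327] -11.200000000000003
t 0.1 pos [0.2714 0.5624 0.2302] F [ 0.7  0.  -0.8] open 0.0858 g 0.0 
x [-0.901  0.435  0.   ] y [ 0.435  0.901 -0.002] z [-0.001 -0.002 -1.   ] q [ 1.    0.05  1.61  0.    1.48 -0.12]
cur y 64.2 turn z deg options [  75.4 -104.6] q6 -7
turn: 10 rows of 0.943  shift total [-16.045   8.029   0.625]  20 rows of [-0.802  0.401  0.031]
```

play_rows([
  [1,[0,0,0],[0,0,0.943]],
  [1,[0,0,0],[0,0,0.943]],
  [1,[0,0,0],[0,0,0.943]],
  [1,[0,0,0],[0,0,0.943]],
  [1,[0,0,0],[0,0,0.943]],
  [1,[0,0,0],[0,0,0.943]],
  [1,[0,0,0],[0,0,0.943]],
  [1,[0,0,0],[0,0,0.943]],
])

```text
t: 1.1
tool_pos: [0.2715, 0.5625, 0.2305]
tool_rot: [2.15, 2.29, -0.002]
contact_force: [-0.3, -0.1, 0.4]
opening: 0.0856
grip_force: 0.0
```

play_rows([
  [1,[0,0,0],[0,0,0.943]],
  [1,[0,0,0],[0,0,0.943]],
  [1,[-0.8,0.4,0.03],[0,0,0]],
  [1,[-0.8,0.4,0.03],[0,0,0]],
  [1,[-0.8,0.4,0.03],[0,0,0]],
  [1,[-0.8,0.4,0.03],[0,0,0]],
  [1,[-0.8,0.4,0.03],[0,0,0]],
  [1,[-0.8,0.4,0.03],[0,0,0]],
])

```text
t: 2.1
tool_pos: [0.3427, 0.3026, 0.2218]
tool_rot: [2.427, 1.994, -0.001]
contact_force: [0.3, -0.6, -0.4]
opening: 0.0852
grip_force: 0.0
```

play_rows([
  [1,[-0.8,0.4,0.03],[0,0,0]],
  [1,[-0.8,0.4,0.03],[0,0,0]],
  [1,[-0.8,0.4,0.03],[0,0,0]],
  [1,[-0.8,0.4,0.03],[0,0,0]],
  [1,[-0.8,0.4,0.03],[0,0,0]],
  [1,[-0.8,0.4,0.03],[0,0,0]],
  [1,[-0.8,0.4,0.03],[0,0,0]],
  [1,[-0.8,0.4,0.03],[0,0,0]],
])

```text
t: 3.1
tool_pos: [0.4374, -0.0424, 0.2099]
tool_rot: [-2.428, -1.993, 0.0]
contact_force: [0.7, 0.5, 0.3]
opening: 0.0853
grip_force: 0.0
```

play_rows([
  [1,[-0.8,0.4,0.03],[0,0,0]],
  [1,[-0.8,0.4,0.03],[0,0,0]],
  [1,[-0.8,0.4,0.03],[0,0,0]],
  [1,[-0.8,0.4,0.03],[0,0,0]],
  [1,[-0.8,0.4,0.03],[0,0,0]],
  [1,[-0.8,0.4,0.03],[0,0,0]],
  [1,[0,0,0],[0,0,0]],
])

```text
t: 3.98
tool_pos: [0.5083, -0.3018, 0.2002]
tool_rot: [-2.43, -1.989, 0.001]
contact_force: [-0.0, 0.8, -0.1]
opening: 0.0856
grip_force: 0.0
```

Run:
```python
from h import *
g,y=grip_at(46.5);plan([*g,.066],y)
S=snap('side');T=snap('top')
for z in(.107,.2): print(proj(S,[*g,z]),proj(T,[*g,z]))
im=cv2.resize(S['color'][90:260,200:400],None,fx=3,fy=3)[:, :400] if 0 else S['color'][100:260,220:400]
cv2.imwrite('pics/a.png',cv2.resize(im,None,fx=3.5,fy=3.5,interpolation=cv2.INTER_CUBIC))
```

```text
t 3.98 pos [ 0.5083 -0.3018  0.2002] F [-0.   0.8 -0.1] open 0.0856 g 0.0 
x [0.197 0.98  0.   ] y [ 0.98  -0.197 -0.002] z [-0.001  0.001 -1.   ] q [-0.66 -0.01  1.72 -0.    1.42 -0.46]
cur y -11.4 turn z deg options [ -0.2 179.8] q6 -27
turn: 1 rows of -0.023  shift total [-0.013  0.028  2.684]  3 rows of [-0.004  0.009  0.895]
[291.43755735 142.16185521] [384.27993566 207.03068712]
[291.99752133 120.48426923] [393.19898631 204.42351897]
```

View pics/a.png

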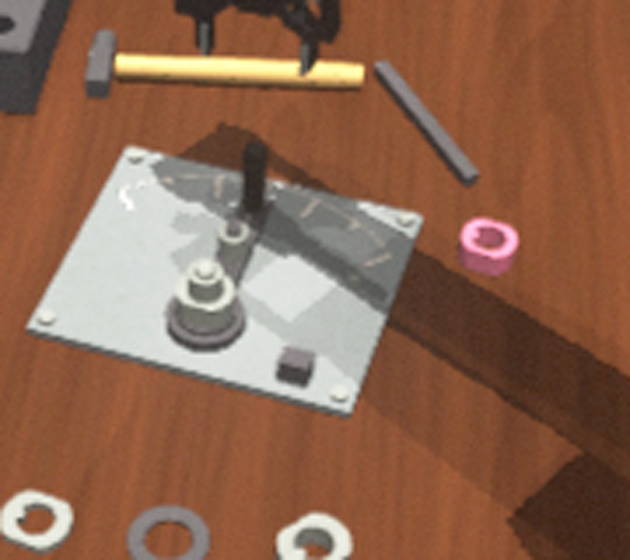

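The grip top shows at about (293,141) in the side image against a predicted (291,142), so it is well within the opening. I'll go down and close.

play_rows([
  [1,[0,0,0.67],[0,0,0]],
  [1,[0,0,0.67],[0,0,0]],
  [1,[0,0,0.67],[0,0,0]],
  [1,[0,0,0.67],[0,0,0]],
  [1,[0,0,0],[0,0,0]],
])

```text
t: 4.7
tool_pos: [0.5063, -0.2967, 0.0641]
tool_rot: [-2.421, -1.991, 0.002]
contact_force: [-0.0, -0.7, 0.5]
opening: 0.0856
grip_force: 0.0
```

play_rows([
  [0.1,[0,0,0],[0,0,0]],
  [0.1,[0,0,0],[0,0,0]],
  [0.1,[0,0,0],[0,0,0]],
  [0.1,[0,0,0],[0,0,0]],
  [0.1,[0,0,0],[0,0,0]],
  [0.1,[0,0,0],[0,0,0]],
], force=40)

```text
t: 5.45
tool_pos: [0.509, -0.3001, 0.0687]
tool_rot: [2.427, 1.993, 0.0]
contact_force: [-2.4, 1.7, 5.4]
opening: 0.0233
grip_force: 39.7
```

Run:
```python
from h import *
o,r=st()
# arc plan from grip: rows of turn tz (share) and local shift. chord for step s deg, radius .15
p=o['tool_pos'][:2]; v=p-O; print('radius',np.hypot(*v),'ang',np.degrees(np.arctan2(v[1],v[0]))-YAW+135)
```

```text
t 5.45 pos [ 0.509  -0.3001  0.0687] F [-2.4  1.7  5.4] open 0.0233 g 39.7 
x [ 0.194  0.981 -0.001] y [ 0.981 -0.194  0.001] z [ 0.001 -0.001 -1.   ] q [-0.66  0.13  1.82 -0.    1.19 -0.46]
radius 0.14758167380103113 ang 46.179323662532596
```

play_rows([
  [0.1,[0.007,-0.2,0],[0,0,0.481]],
  [0.1,[0.007,-0.2,0],[0,0,0.481]],
  [0.1,[0.007,-0.2,0],[0,0,0.481]],
  [0.1,[0.007,-0.2,0],[0,0,0.481]],
  [0.1,[0.007,-0.2,0],[0,0,0.481]],
  [0.1,[0,0,0],[0,0,0]],
])

```text
t: 6.2
tool_pos: [0.4629, -0.2816, 0.0687]
tool_rot: [2.727, 1.558, 0.004]
contact_force: [-0.0, 4.9, 6.9]
opening: 0.0227
grip_force: 40.9
```

play_rows([
  [0.1,[0.007,-0.2,0],[0,0,0.481]],
  [0.1,[0.007,-0.2,0],[0,0,0.481]],
  [0.1,[0.007,-0.2,0],[0,0,0.481]],
  [0.1,[0.007,-0.2,0],[0,0,0.481]],
  [0.1,[0.007,-0.2,0],[0,0,0.481]],
  [0.1,[0.005,-0.1,0],[0,0,0.24]],
  [0.1,[0,0,0],[0,0,0]],
])

```text
t: 7.08
tool_pos: [0.4234, -0.2454, 0.0687]
tool_rot: [2.966, 1.031, 0.01]
contact_force: [7.1, 3.9, 3.2]
opening: 0.0231
grip_force: 41.1
```

Run:
```python
from h import *
o,r=st()
p=o['tool_pos'][:2]; v=p-O; print('radius',np.hypot(*v),'ang',np.degrees(np.arctan2(v[1],v[0]))-YAW+135)
```

```text
t 7.08 pos [ 0.4234 -0.2454  0.0687] F [7.1 3.9 3.2] open 0.0231 g 41.1 
x [0.784 0.62  0.005] y [ 0.62  -0.784  0.004] z [ 0.006  0.    -1.   ] q [-0.68 -0.12  2.06  0.    1.19  0.22]
radius 0.1460598514335878 ang 5.693628118174502
```

play_rows([
  [0.1,[0.004,-0.08,0],[0,0,0.19]],
  [0.1,[0.004,-0.08,0],[0,0,0.19]],
  [0.1,[0,0,0],[0,0,0]],
])

```text
t: 7.45
tool_pos: [0.419, -0.2393, 0.0687]
tool_rot: [2.991, 0.952, 0.01]
contact_force: [8.0, 3.0, 1.3]
opening: 0.0231
grip_force: 41.0
```

play_rows([
  [0.1,[0.002,-0.05,0],[0,0,0.12]],
  [0.1,[0,0,0],[0,0,0]],
])

```text
t: 7.7
tool_pos: [0.4178, -0.2374, 0.0687]
tool_rot: [2.999, 0.927, 0.01]
contact_force: [9.2, 2.0, 0.8]
opening: 0.0229
grip_force: 41.0
```

play_rows([
  [0.1,[0.002,-0.05,0],[0,0,0.12]],
  [0.1,[0,0,0],[0,0,0]],
])

```text
t: 7.95
tool_pos: [0.4166, -0.2355, 0.0688]
tool_rot: [3.006, 0.901, 0.011]
contact_force: [9.2, 0.9, -0.1]
opening: 0.0232
grip_force: 41.0
```

play_rows([
  [0.1,[0.002,-0.05,0],[0,0,0.12]],
  [0.1,[0,0,0],[0,0,0]],
])

```text
t: 8.2
tool_pos: [0.4167, -0.2356, 0.0688]
tool_rot: [3.006, 0.877, 0.014]
contact_force: [17.2, -9.3, -9.2]
opening: 0.0229
grip_force: 41.6
```

At the last step the arm position stopped changing while the force rose, so it is against the rest stop. I'll release, rise and plan the plain former.

play_rows([
  [0.1,[0,0.02,0],[0,0,0]],
  [0.8,[0,0,0],[0,0,0]],
  [0.8,[0,0,0],[0,0,0]],
  [0.8,[0,0,0],[0,0,0]],
  [1,[0,0,-0.7],[0,0,0]],
  [1,[0,0,-0.9],[0,0,0]],
  [1,[0,0,-0.9],[0,0,0]],
  [1,[0,0,0],[0,0,0]],
])

```text
t: 9.2
tool_pos: [0.4149, -0.2353, 0.1972]
tool_rot: [3.009, 0.876, 0.008]
contact_force: [0.9, -0.0, -0.6]
opening: 0.0853
grip_force: 0.0
```

Run:
```python
from h import *
T=snap('top')
cv2.imwrite('pics/b.png',cv2.resize(T['color'][130:280,290:430],None,fx=4,fy=4,interpolation=cv2.INTER_CUBIC))
from scipy.optimize import least_squares
P=np.array([[.4629,-.2816],[.4234,-.2454],[.419,-.2393],[.4166,-.2355]])
print(least_squares(lambda c:np.hypot(*(P-c).T)-.15,O).x)
plan([*O,.16],YAW+90)
```

```text
[ 0.54294449 -0.15475125]
t 9.25 pos [ 0.4137 -0.2344  0.1943] F [-1.2  0.9  0. ] open 0.0852 g 0.0 
x [0.844 0.537 0.001] y [ 0.537 -0.844  0.004] z [ 0.003 -0.003 -1.   ] q [-0.67 -0.3   1.99 -0.    1.44  0.33]
cur y -57.5 turn z deg options [  45.2 -134.8] q6 19
turn: 6 rows of 0.941  shift total [ 2.086 -2.089  0.69 ]  3 rows of [ 0.695 -0.696  0.23 ]
```

View pics/b.png

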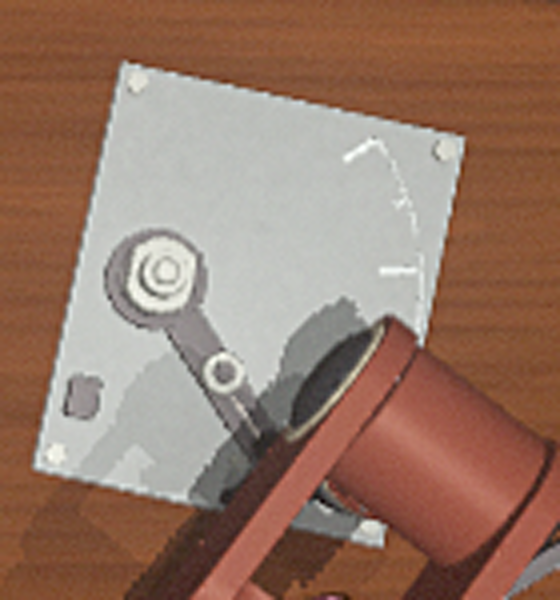

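The arm now lies along the rest direction. In the crop, the post nose is at (165,271) and the roller at (225,372). Next I'll go over the post and down beside the plain former.

play_rows([
  [1,[0,0,0],[0,0,0.94]],
  [1,[0,0,0],[0,0,0.94]],
  [1,[0,0,0],[0,0,0.94]],
  [1,[0,0,0],[0,0,0.94]],
  [1,[0,0,0],[0,0,0.94]],
  [1,[0,0,0],[0,0,0.95]],
  [1,[0,0,0],[0,0,0]],
])

```text
t: 10.12
tool_pos: [0.412, -0.2331, 0.1902]
tool_rot: [-3.121, 0.346, 0.005]
contact_force: [0.3, 0.2, -0.6]
opening: 0.0851
grip_force: 0.0
```

play_rows([
  [1,[0.71,-0.7,0],[0,0,0]],
  [1,[0.71,-0.7,0.3],[0,0,0]],
  [1,[0.71,-0.69,0.39],[0,0,0]],
  [1,[0,0,0.7],[0,0,0]],
  [1,[0,0,0.7],[0,0,0]],
  [1,[0,0,0.6],[0,0,0]],
  [1,[0,0,0.4],[0,0,0]],
  [1,[0,0,0],[0,0,0]],
])

```text
t: 11.12
tool_pos: [0.5382, -0.1546, 0.0355]
tool_rot: [-3.121, 0.347, 0.007]
contact_force: [-0.2, 0.1, 0.2]
opening: 0.0854
grip_force: 0.0
```

Run:
```python
from h import *
o,r=st();plan([.541,-.155,.038],YAW+90,o)
```

```text
t 11.12 pos [ 0.5382 -0.1546  0.0355] F [-0.2  0.1  0.2] open 0.0854 g 0.0 
x [ 0.976 -0.22  -0.004] y [-0.22  -0.976 -0.001] z [-0.004  0.002 -1.   ] q [-0.41  0.11  1.9   0.    1.13  1.38]
cur y -102.7 turn z deg options [   0. -180.] q6 79
turn: 1 rows of 0.002  shift total [ 0.057 -0.004 -0.049]  1 rows of [ 0.057 -0.004 -0.049]
```

play_rows([
  [1,[0.05,0,-0.05],[0,0,0]],
  [0.2,[0,0,0],[0,0,0]],
  [0.2,[0,0,0],[0,0,0]],
  [0.2,[0,0,0],[0,0,0]],
  [0.2,[0,0,0],[0,0,0]],
  [0.2,[0,0,0],[0,0,0]],
], force=70)

```text
t: 11.88
tool_pos: [0.5432, -0.1574, 0.0421]
tool_rot: [3.119, -0.348, 0.004]
contact_force: [-1.5, -4.4, 6.0]
opening: 0.0441
grip_force: 72.9
```

Run:
```python
from h import *
st()
```

```text
t 11.88 pos [ 0.5432 -0.1574  0.0421] F [-1.5 -4.4  6. ] open 0.0441 g 72.9 
x [ 0.975 -0.22   0.003] y [-0.22  -0.975  0.003] z [ 0.002 -0.003 -1.   ] q [-0.41  0.11  1.89 -0.    1.14  1.38]
```

play_rows([
  [0.2,[0,0,-0.3],[0,0,0]],
  [0.2,[0,0,-0.5],[0,0,0]],
  [0.2,[0,0,-0.5],[0,0,0]],
  [0.2,[0,0,-0.5],[0,0,0]],
  [0.2,[0,0,-0.5],[0,0,0]],
  [0.2,[0,0,-0.2],[0,0,0]],
  [0.2,[0,0,0],[0,0,0]],
])

```text
t: 12.75
tool_pos: [0.5423, -0.1556, 0.1652]
tool_rot: [-3.122, 0.348, -0.001]
contact_force: [-0.7, -0.2, -2.1]
opening: 0.044
grip_force: 74.1
```

Run:
```python
from h import *
o,r=st();plan([.437,.362,.12],YAW+90,o,ns=12)
```

```text
t 12.75 pos [ 0.5423 -0.1556  0.1652] F [-0.7 -0.2 -2.1] open 0.044 g 74.1 
x [ 0.975 -0.22   0.   ] y [-0.22  -0.975 -0.   ] z [ 0.  0. -1.] q [-0.41 -0.04  1.82  0.    1.36  1.38]
cur y -102.7 turn z deg options [ -0. 180.] q6 79
turn: 1 rows of -0.003  shift total [-4.33  -9.636  0.906]  12 rows of [-0.361 -0.803  0.075]
```

play_rows([
  [0.2,[-0.36,-0.8,0],[0,0,0]],
  [0.2,[-0.36,-0.8,0],[0,0,0]],
  [0.2,[-0.36,-0.8,0],[0,0,0]],
  [0.2,[-0.36,-0.8,0],[0,0,0]],
  [0.2,[-0.36,-0.8,0],[0,0,0]],
  [0.2,[-0.36,-0.8,0],[0,0,0]],
  [0.2,[-0.36,-0.8,0],[0,0,0]],
  [0.2,[-0.36,-0.8,0],[0,0,0]],
])

```text
t: 13.75
tool_pos: [0.4708, 0.1893, 0.1633]
tool_rot: [3.121, -0.348, -0.004]
contact_force: [-0.1, 0.1, -2.5]
opening: 0.0443
grip_force: 74.0
```

play_rows([
  [0.2,[-0.36,-0.8,0],[0,0,0]],
  [0.2,[-0.36,-0.8,0],[0,0,0]],
  [0.2,[-0.36,-0.8,0],[0,0,0]],
  [0.2,[-0.37,-0.84,0],[0,0,0]],
  [0.2,[0,0,0],[0,0,0]],
  [0.2,[0,0,0.4],[0,0,0]],
  [0.2,[0,0,0.5],[0,0,0]],
  [0.2,[0,0,0],[0,0,0]],
])

```text
t: 14.75
tool_pos: [0.435, 0.3593, 0.1156]
tool_rot: [3.117, -0.35, -0.01]
contact_force: [0.0, 0.2, -2.0]
opening: 0.0445
grip_force: 74.1
```

Run:
```python
from h import *
o,r=st();plan([.437,.362,.0165],YAW+90,o)
T=snap('top');S=snap('side')
im=np.hstack([cv2.resize(T['color'][180:280,100:200],(400,400)),cv2.resize(S['color'][280:400,240:360],(400,400))])
cv2.imwrite('pics/c.png',im)
```

```text
t 14.75 pos [0.435  0.3593 0.1156] F [ 0.   0.2 -2. ] open 0.0445 g 74.1 
x [ 0.975 -0.222 -0.006] y [-0.222 -0.975  0.006] z [-0.007 -0.005 -1.   ] q [ 0.56  0.01  1.85 -0.    1.28  2.35]
cur y -102.8 turn z deg options [-1.000e-01  1.799e+02] q6 135
turn: 1 rows of -0.016  shift total [ 0.038 -0.074  1.981]  2 rows of [ 0.019 -0.037  0.99 ]
```

View pics/c.png

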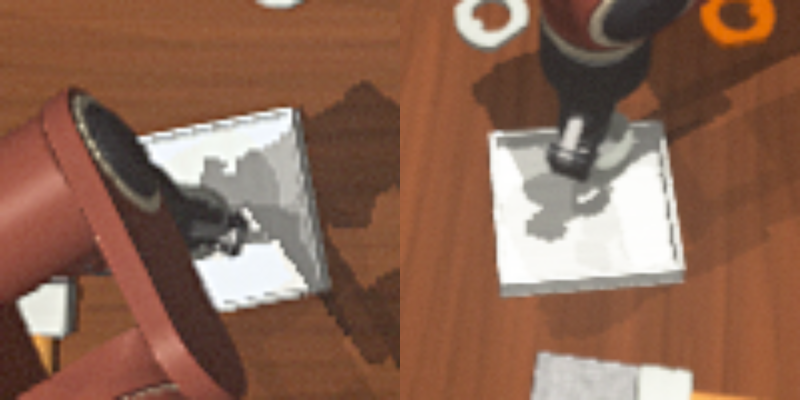

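The former hangs over the tray, near its middle. I'll lower it and release with a limited opening.

play_rows([
  [0.2,[0.02,-0.04,0.6],[0,0,0]],
  [0.2,[0.02,-0.03,0.6],[0,0,0]],
  [0.2,[0,0,0.4],[0,0,0]],
  [0.2,[0,0,0.3],[0,0,0]],
  [0.2,[0,0,0],[0,0,0]],
  [0.2,[0,0,0.04],[0,0,0]],
  [0.2,[0,0,0],[0,0,0]],
])

```text
t: 15.72
tool_pos: [0.4407, 0.3655, 0.0243]
tool_rot: [-3.121, 0.348, -0.002]
contact_force: [-0.4, -0.3, -2.2]
opening: 0.0441
grip_force: 74.1
```

play_rows([
  [0.7,[0,0,0],[0,0,0]],
  [0.7,[0,0,0],[0,0,0]],
  [0.7,[0,0,0],[0,0,0]],
  [0.7,[0,0,0],[0,0,0]],
  [0.7,[0,0,-0.5],[0,0,0]],
  [0.7,[0,0,-1],[0,0,0]],
  [0.7,[0,0,-1],[0,0,0]],
  [0.7,[0,0,0],[0,0,0]],
])

```text
t: 16.73
tool_pos: [0.443, 0.3669, 0.1544]
tool_rot: [-3.116, 0.348, -0.013]
contact_force: [0.5, 0.6, -0.2]
opening: 0.0601
grip_force: 0.0
```

Run:
```python
from h import *
o,r=st();plan([.5425,-.155,.135],YAW+90,o,ns=12)
```

```text
t 16.73 pos [0.443  0.3669 0.1544] F [ 0.5  0.6 -0.2] open 0.0601 g 0.0 
x [ 0.975 -0.22   0.008] y [-0.22  -0.975 -0.008] z [ 0.009  0.006 -1.   ] q [ 0.56 -0.01  1.81 -0.    1.33  2.36]
cur y -102.7 turn z deg options [ -0. 180.] q6 135
turn: 1 rows of -0.003  shift total [4.233 9.748 0.347]  12 rows of [0.353 0.812 0.029]
```

play_rows([
  [0.7,[0.35,0.81,0],[0,0,0]],
  [0.7,[0.35,0.81,0],[0,0,0]],
  [0.7,[0.35,0.81,0],[0,0,0]],
  [0.7,[0.35,0.81,0],[0,0,0]],
  [0.7,[0.35,0.81,0],[0,0,0]],
  [0.7,[0.35,0.81,0],[0,0,0]],
  [0.7,[0.35,0.81,0],[0,0,0]],
  [0.7,[0.35,0.81,0],[0,0,0]],
])

```text
t: 17.73
tool_pos: [0.5046, 0.0168, 0.1471]
tool_rot: [-3.122, 0.348, 0.003]
contact_force: [0.7, -0.1, -0.1]
opening: 0.0596
grip_force: 0.0
```

play_rows([
  [0.7,[0.35,0.81,0],[0,0,0]],
  [0.7,[0.35,0.81,0],[0,0,0]],
  [0.7,[0.35,0.81,0],[0,0,0]],
  [0.7,[0.36,0.81,0.3],[0,0,0]],
  [0.7,[0,0,0],[0,0,0]],
  [0.7,[0,0,0],[0,0,0]],
])

```text
t: 18.48
tool_pos: [0.5376, -0.1549, 0.1322]
tool_rot: [-3.121, 0.349, 0.003]
contact_force: [0.1, 0.1, 0.0]
opening: 0.0598
grip_force: 0.0
```

Run:
```python
from h import *
o,r=st();plan([.5425,-.155,.066],YAW+90,o)
T=snap('top','d')
cv2.imwrite('pics/d.png',cv2.resize(T['color'][130:280,95:275],None,fx=4,fy=4,interpolation=cv2.INTER_CUBIC))
np.save('top1.npy',T,allow_pickle=True)
```

```text
t 18.48 pos [ 0.5376 -0.1549  0.1322] F [0.1 0.1 0. ] open 0.0598 g 0.0 
x [ 0.975 -0.221 -0.002] y [-0.221 -0.975 -0.001] z [-0.002  0.001 -1.   ] q [-0.41 -0.02  1.86  0.    1.31  1.38]
cur y -102.7 turn z deg options [ -0. 180.] q6 79
turn: 1 rows of -0.006  shift total [ 0.099 -0.019  1.325]  2 rows of [ 0.05  -0.009  0.662]
```

View pics/d.png

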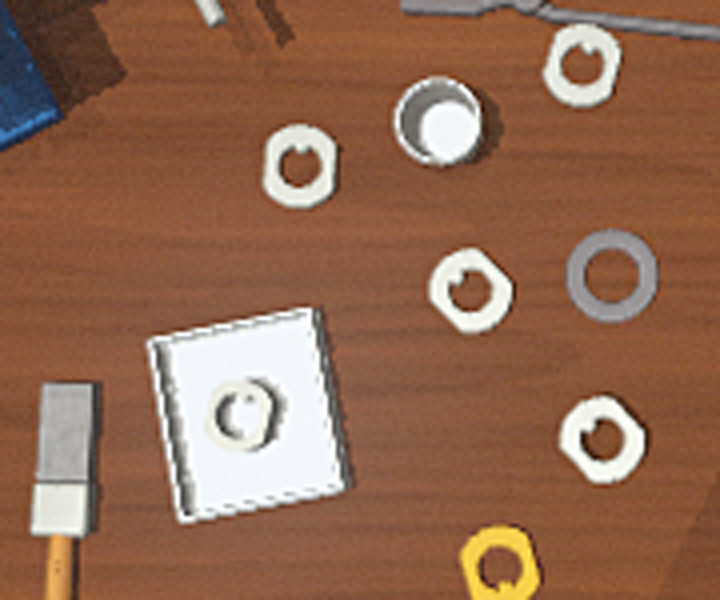

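In this crop the plain former lies flat in the tray at (243,413). The upper-right spacer has been knocked to crop (582,65), next to the tongs. The other parts are at (300,166), (470,290) and the grooved former at (602,440). Next I'll centre on the post by gripping it lightly.

play_rows([
  [0.7,[0.08,0,0.5],[0,0,0]],
  [0.7,[0,0,0.5],[0,0,0]],
  [0.7,[0,0,0.3],[0,0,0]],
  [0.7,[0,0,0],[0,0,0]],
  [0.1,[0,0,0],[0,0,0]],
  [0.1,[0,0,0],[0,0,0]],
  [0.1,[0,0,0],[0,0,0]],
  [0.1,[0,0,0],[0,0,0]],
], force=25)

```text
t: 19.52
tool_pos: [0.5425, -0.1588, 0.0703]
tool_rot: [3.117, -0.348, 0.002]
contact_force: [-4.3, -6.0, 2.1]
opening: 0.0304
grip_force: 25.0
```

play_rows([
  [0.1,[0,0,0],[0,0,0]],
  [0.1,[0,0,0],[0,0,0]],
])

```text
t: 19.77
tool_pos: [0.5425, -0.1588, 0.0703]
tool_rot: [3.117, -0.348, 0.002]
contact_force: [-3.8, -6.3, 2.9]
opening: 0.0304
grip_force: 25.0
```

play_rows([
  [0.7,[0,0,0],[0,0,0]],
  [0.7,[0,0,0],[0,0,0]],
  [0.7,[0,0,-0.5],[0,0,0]],
  [0.7,[0,0,-0.6],[0,0,0]],
  [0.7,[0,0,0],[0,0,-1]],
  [0.7,[0,0,0],[0,0,-1]],
  [0.7,[0,0,0],[0,0,-1]],
  [0.7,[0,0,0],[0,0,-1]],
])

```text
t: 20.78
tool_pos: [0.5423, -0.156, 0.1236]
tool_rot: [-3.096, -0.533, -0.001]
contact_force: [0.3, 0.5, -0.1]
opening: 0.0599
grip_force: 0.0
```

play_rows([
  [0.7,[0,0,0],[0,0,-1]],
  [0.7,[0,0,0],[0,0,-1]],
  [0.7,[0,0,0],[0,0,-1]],
  [0.7,[0,0,0],[0,0,-1]],
  [0.7,[0,0,0],[0,0,-1]],
  [0.7,[0,0,0],[0,0,-1]],
  [0.7,[0,0,0],[0,0,-1]],
  [0.7,[0,0,0],[0,0,-0.25]],
])

```text
t: 21.78
tool_pos: [0.5423, -0.1561, 0.1235]
tool_rot: [2.453, 1.962, 0.001]
contact_force: [-0.4, -0.5, 1.3]
opening: 0.0595
grip_force: 0.0
```

Run:
```python
from h import *
o,r=st()
```

```text
t 21.77 pos [ 0.5423 -0.1561  0.1235] F [-0.4 -0.5  1.3] open 0.0595 g 0.0 
x [0.22  0.976 0.   ] y [ 0.976 -0.22   0.   ] z [ 0.  0. -1.] q [-0.41  0.    1.85  0.    1.29 -0.19]
```

play_rows([
  [0.7,[0,0,0.5],[0,0,0]],
  [0.7,[0,0,0.5],[0,0,0]],
  [0.7,[0,0,0.05],[0,0,0]],
  [0.1,[0,0,0],[0,0,0]],
  [0.1,[0,0,0],[0,0,0]],
  [0.1,[0,0,0],[0,0,0]],
  [0.1,[0,0,0],[0,0,0]],
  [0.1,[0,0,0],[0,0,0]],
])

```text
t: 22.78
tool_pos: [0.5391, -0.1556, 0.072]
tool_rot: [-2.448, -1.957, 0.009]
contact_force: [-13.5, 2.9, 10.5]
opening: 0.0287
grip_force: 23.9
```

play_rows([
  [0.1,[0,0,0],[0,0,0]],
])

```text
t: 22.9
tool_pos: [0.5391, -0.1556, 0.072]
tool_rot: [-2.448, -1.957, 0.009]
contact_force: [-13.9, 3.4, 9.8]
opening: 0.0284
grip_force: 23.9
```

play_rows([
  [0.8,[0,0,0],[0,0,0]],
  [0.8,[0,0,0],[0,0,0]],
  [0.8,[0,0,-0.6],[0,0,0]],
  [0.8,[0,0,-0.6],[0,0,0]],
  [0.8,[0,0,0],[0,0,0]],
])

```text
t: 23.52
tool_pos: [0.5447, -0.1574, 0.1347]
tool_rot: [2.449, 1.957, 0.006]
contact_force: [0.2, 0.3, 0.4]
opening: 0.0682
grip_force: 0.0
```

```bash
cat >> h.py <<'E'
def parts(d,z=.01):
    "keyed pale parts in the top view: centre (outer ring), tab heading"
    hsv=cv2.cvtColor(d['color'],cv2.COLOR_BGR2HSV)
    k=6;big=cv2.resize(d['color'],None,fx=k,fy=k,interpolation=cv2.INTER_CUBIC)
    hs=cv2.cvtColor(big,cv2.COLOR_BGR2HSV)
    m=((hs[...,1]<75)&(hs[...,2]>140)).astype(np.uint8)
    cs,hi=cv2.findContours(m,cv2.RETR_CCOMP,cv2.CHAIN_APPROX_NONE)
    for i,c in enumerate(cs):
        A=cv2.contourArea(c)/k/k
        if hi[0][i][3]>=0 or not 250<A<480: continue
        j=hi[0][i][2]; best=None
        while j>=0:
            if best is None or cv2.contourArea(cs[j])>cv2.contourArea(best): best=cs[j]
            j=hi[0][j][0]
        if best is None: continue
        W=lambda c:np.array([ray(d,(p[0][0]+.5)/k-.5,(p[0][1]+.5)/k-.5,z)[:2] for p in c])
        w=W(c);mm=cv2.moments(w.astype(np.float32)[:,None]*1000)
        ctr=np.array([mm['m10'],mm['m01']])/mm['m00']/1000
        # flats: direction of min width
        h=w[cv2.convexHull(w.astype(np.float32),returnPoints=False)[:,0]]
        an=np.radians(np.arange(0,180,1));wid=[np.ptp(h@[np.cos(a),np.sin(a)]) for a in an]
        wid=np.array(wid); fl=np.degrees(an[np.argmin(wid)])
        # refine by symmetric 2-theta moment
        f2=np.degrees(np.angle(np.sum((wid.max()-wid)**2*np.exp(2j*an)))/2)
        hb=W(best);mh=cv2.moments(hb.astype(np.float32)[:,None]*1000)
        hc=np.array([mh['m10'],mh['m01']])/mh['m00']/1000
        v=ctr-hc;tab=np.degrees(np.arctan2(v[1],v[0]))
        px=cv2.minEnclosingCircle(c)[0]
        print('px',np.round(np.array(px)/k,1),'A',round(A),'ctr',np.round(ctr,4),'flat normal %.0f / %.1f'%(fl,f2),'w %.1f-%.1f'%(wid.min()*1e3,wid.max()*1e3),'tab~%.0f |%.1fmm|'%(tab,1e3*np.hypot(*v)))
E
python3 - <<'E'
from h import *
o,r=st()
d=np.load('top1.npy',allow_pickle=True).item();parts(d)
E
```

```text
t 23.52 pos [ 0.5447 -0.1574  0.1347] F [0.2 0.3 0.4] open 0.0682 g 0.0 
x [ 0.22   0.975 -0.001] y [ 0.975 -0.22   0.008] z [ 0.007 -0.003 -1.   ] q [-0.41 -0.01  1.84  0.    1.3  -0.19]
px [373.7 289. ] A 253 ctr [ 0.2712 -0.2889] flat normal 74 / 73.3 w 48.2-56.9 tab~-12 |0.9mm|
px [245.5 240. ] A 337 ctr [0.4186 0.0966] flat normal 133 / -47.7 w 55.7-66.8 tab~43 |0.7mm|
px [212.6 202.7] A 319 ctr [0.532  0.1976] flat normal 135 / -47.3 w 54.5-65.7 tab~41 |0.9mm|
px [247.8 199. ] A 385 ctr [0.5431 0.0898] flat normal 90 / 86.8 w 66.7-70.7 tab~-157 |0.4mm|
px [169.8 171.5] A 313 ctr [0.6284 0.3297] flat normal 86 / 85.1 w 54.7-65.5 tab~7 |0.9mm|
px [204.3 160.1] A 376 ctr [0.6632 0.2239] flat normal 90 / -90.0 w 67.2-69.5 tab~-125 |13.1mm|
px [240.5 146.1] A 310 ctr [0.7066 0.1129] flat normal 73 / 74.3 w 55.4-66.3 tab~-8 |0.9mm|
```

Run:
```python
from h import *
plan([.532,.1976,.05],43,ns=8)
```

```text
t 23.52 pos [ 0.5447 -0.1574  0.1347] F [0.2 0.3 0.4] open 0.0682 g 0.0 
x [ 0.22   0.975 -0.001] y [ 0.975 -0.22   0.008] z [ 0.007 -0.003 -1.   ] q [-0.41 -0.01  1.84  0.    1.3  -0.19]
cur y -12.7 turn z deg options [-55.7 124.3] q6 -11
turn: 7 rows of -0.995  shift total [5.377 4.651 1.671]  8 rows of [0.672 0.581 0.209]
```

play_rows([
  [0.9,[0,0,0],[0,0,-0.995]],
  [0.9,[0,0,0],[0,0,-0.995]],
  [0.9,[0,0,0],[0,0,-0.995]],
  [0.9,[0,0,0],[0,0,-0.995]],
  [0.9,[0,0,0],[0,0,-0.995]],
  [0.9,[0,0,0],[0,0,-0.995]],
  [0.9,[0,0,0],[0,0,-0.995]],
])

```text
t: 24.4
tool_pos: [0.5418, -0.1561, 0.1296]
tool_rot: [-1.246, -2.883, -0.0]
contact_force: [0.9, -0.3, 0.3]
opening: 0.0769
grip_force: 0.0
```

play_rows([
  [0.9,[0.67,0.58,0],[0,0,0]],
  [0.9,[0.67,0.58,0],[0,0,0]],
  [0.9,[0.67,0.58,0],[0,0,0]],
  [0.9,[0.67,0.58,0],[0,0,0]],
  [0.9,[0.67,0.58,0.2],[0,0,0]],
  [0.9,[0.67,0.58,0.4],[0,0,0]],
  [0.9,[0.67,0.58,0.5],[0,0,0]],
  [0.9,[0.68,0.58,0.5],[0,0,0]],
])

```text
t: 25.4
tool_pos: [0.5283, 0.1997, 0.0493]
tool_rot: [-1.253, -2.881, 0.0]
contact_force: [0.6, 0.3, 0.3]
opening: 0.0768
grip_force: 0.0
```

play_rows([
  [1,[0,0,0],[0,0,0]],
  [1,[0,0,0],[0,0,0]],
  [1,[0,0,0],[0,0,0]],
])

```text
t: 25.78
tool_pos: [0.5296, 0.1974, 0.0516]
tool_rot: [1.254, 2.879, 0.001]
contact_force: [0.4, -0.1, 0.2]
opening: 0.0856
grip_force: 0.0
```

Run:
```python
from h import *
plan([.532,.1976,.005],43)
S=snap('side')
cv2.imwrite('pics/e.png',cv2.resize(S['color'][200:340,180:360],None,fx=4,fy=4,interpolation=cv2.INTER_CUBIC))
```

```text
t 25.77 pos [0.5296 0.1974 0.0516] F [ 0.4 -0.1  0.2] open 0.0856 g 0.0 
x [-0.681  0.732 -0.001] y [0.732 0.681 0.001] z [ 0.002  0.    -1.   ] q [ 0.23  0.09  1.89 -0.    1.16 -0.52]
cur y 42.9 turn z deg options [-1.000e-01  1.799e+02] q6 -30
turn: 1 rows of -0.011  shift total [-0.029  0.036  0.932]  1 rows of [-0.029  0.036  0.932]
```

View pics/e.png

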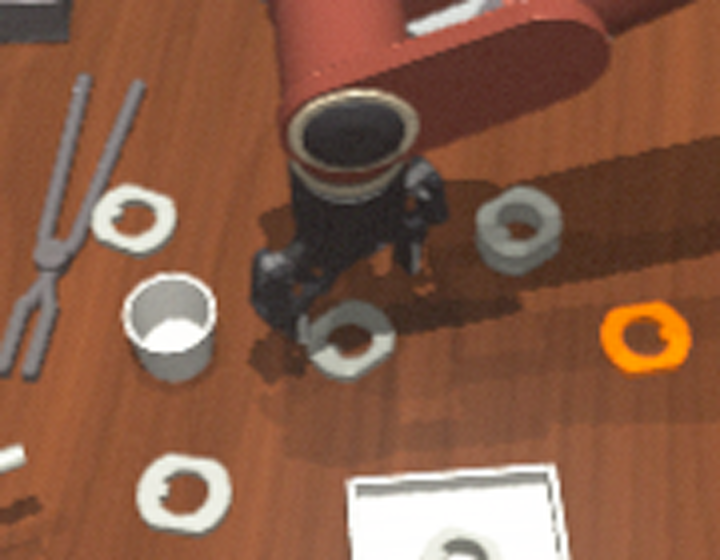

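The fingers straddle the spacer (crop (350,340)). I'll go down and squeeze it lightly along its x axis to centre it, then regrip on the flats.

play_rows([
  [1,[-0.03,0.04,0.4],[0,0,0]],
  [1,[0,0,0.4],[0,0,0]],
  [1,[0,0,0.13],[0,0,0]],
  [1,[0,0,0],[0,0,0]],
  [1,[0,0,0],[0,0,0]],
])

```text
t: 26.45
tool_pos: [0.5317, 0.1987, 0.0047]
tool_rot: [1.253, 2.88, 0.001]
contact_force: [-0.1, 0.2, -0.9]
opening: 0.0854
grip_force: 0.0
```

play_rows([
  [0.6,[0,0,0],[0,0,0]],
  [0.6,[0,0,0],[0,0,0]],
  [0.6,[0,0,0],[0,0,0]],
  [0.6,[0,0,0],[0,0,0]],
], force=20)

```text
t: 26.95
tool_pos: [0.533, 0.1988, 0.0068]
tool_rot: [1.251, 2.878, 0.002]
contact_force: [-1.4, -1.0, 8.5]
opening: 0.0515
grip_force: 4.0
```

Run:
```python
from h import *
st()
```

```text
t 26.95 pos [0.533  0.1988 0.0068] F [-1.4 -1.   8.5] open 0.0515 g 4.0 
x [-0.682  0.731 -0.002] y [0.731 0.682 0.002] z [ 0.003  0.    -1.   ] q [ 0.23  0.17  1.9  -0.    1.08 -0.52]
```

At a 52–62 mm opening the finger tips stand about 3–6 mm behind the TCP, so they closed on top of the spacer. I'll open, go lower and squeeze again.

play_rows([
  [1,[0,0,-0.1],[0,0,0]],
  [1,[0,0,0],[0,0,0]],
  [1,[0,0,0],[0,0,0]],
  [1,[0,0,0.15],[0,0,0]],
  [1,[0,0,0.12],[0,0,0]],
  [1,[0,0,0],[0,0,0]],
  [1,[0,0,0],[0,0,0]],
  [1,[0,0,0],[0,0,0]],
])

```text
t: 27.95
tool_pos: [0.5315, 0.1986, -0.004]
tool_rot: [1.253, 2.881, 0.0]
contact_force: [-0.6, 0.1, 0.0]
opening: 0.0855
grip_force: 0.0
```

Run:
```python
from h import *
plan([.532,.1976,-.003],43)
```

```text
t 27.95 pos [ 0.5315  0.1986 -0.004 ] F [-0.6  0.1  0. ] open 0.0855 g 0.0 
x [-0.682  0.732 -0.   ] y [0.732 0.682 0.   ] z [ 0.  0. -1.] q [ 0.23  0.18  1.9   0.    1.06 -0.52]
cur y 43.0 turn z deg options [ -0. 180.] q6 -30
turn: 1 rows of -0.002  shift total [-0.022 -0.006 -0.02 ]  1 rows of [-0.022 -0.006 -0.02 ]
```

play_rows([
  [0.65,[0,0,0],[0,0,0]],
  [0.65,[0,0,0],[0,0,0]],
  [0.65,[0,0,0],[0,0,0]],
  [0.65,[0,0,0],[0,0,0]],
])

```text
t: 28.45
tool_pos: [0.5316, 0.1986, -0.0037]
tool_rot: [1.253, 2.88, 0.001]
contact_force: [-1.1, 0.8, 4.3]
opening: 0.0606
grip_force: 22.4
```

play_rows([
  [1,[0,0,0],[0,0,0]],
  [1,[0,0,0],[0,0,0]],
  [1,[0,0,-0.4],[0,0,0]],
  [1,[0,0,-0.4],[0,0,0]],
  [1,[0,0,0],[0,0,0]],
  [1,[0,0,0],[0,0,0]],
])

```text
t: 29.2
tool_pos: [0.5314, 0.1986, 0.0363]
tool_rot: [1.253, 2.88, 0.001]
contact_force: [-0.7, 0.5, 0.5]
opening: 0.0855
grip_force: 0.0
```

play_rows([
  [1,[0,0,0],[0,0,0.95]],
  [1,[0,0,0],[0,0,0.95]],
  [1,[0,0,0],[0,0,0.95]],
  [1,[0,0,0],[0,0,0.95]],
  [1,[0,0,0],[0,0,0.95]],
  [1,[0,0,0],[0,0,0.95]],
])

```text
t: 29.95
tool_pos: [0.5305, 0.1984, 0.0348]
tool_rot: [-2.276, -2.165, 0.003]
contact_force: [-0.5, -0.2, -0.1]
opening: 0.0855
grip_force: 0.0
```

play_rows([
  [1,[0,0,0],[0,0,0.95]],
  [1,[0,0,0],[0,0,0.95]],
  [1,[0,0,0],[0,0,0.95]],
  [1,[0,0,0],[0,0,0.95]],
  [1,[0,0,0],[0,0,0.95]],
  [1,[0,0,0],[0,0,0.8]],
  [1,[0,0,0],[0,0,0]],
])

```text
t: 30.82
tool_pos: [0.5306, 0.1984, 0.0349]
tool_rot: [-2.922, -1.153, 0.003]
contact_force: [0.2, -0.3, -0.4]
opening: 0.0855
grip_force: 0.0
```

Run:
```python
from h import *
plan([.532,.1976,-.001],133)
```

```text
t 30.82 pos [0.5306 0.1984 0.0349] F [ 0.2 -0.3 -0.4] open 0.0855 g 0.0 
x [ 0.731  0.683 -0.001] y [ 0.683 -0.731 -0.001] z [-0.002 -0.    -1.   ] q [ 0.23  0.12  1.89 -0.    1.13  1.05]
cur y -46.9 turn z deg options [ 1.000e-01 -1.799e+02] q6 60
turn: 1 rows of 0.008  shift total [0.012 0.032 0.718]  1 rows of [0.012 0.032 0.718]
```

play_rows([
  [1,[0.014,0,0.4],[0,0,0]],
  [1,[0,0,0.3],[0,0,0]],
  [1,[0,0,0.04],[0,0,0]],
  [1,[0,0,0],[0,0,0]],
  [1,[0,0,0],[0,0,0]],
  [1,[0,0,0],[0,0,0]],
])

```text
t: 31.58
tool_pos: [0.5323, 0.1991, -0.0005]
tool_rot: [2.923, 1.151, 0.002]
contact_force: [0.2, -0.2, 0.0]
opening: 0.0853
grip_force: 0.0
```

play_rows([
  [0.4,[0,0,0],[0,0,0]],
  [0.4,[0,0,0],[0,0,0]],
  [0.4,[0,0,0],[0,0,0]],
  [0.4,[0,0,0],[0,0,0]],
  [0.4,[0,0,0],[0,0,0]],
  [0.4,[0,0,0],[0,0,0]],
], force=70)

```text
t: 32.33
tool_pos: [0.5326, 0.1992, -0.0003]
tool_rot: [2.923, 1.151, 0.003]
contact_force: [-0.5, -0.7, 6.2]
opening: 0.0494
grip_force: 73.3
```

Run:
```python
from h import *
st()
```

```text
t 32.33 pos [ 5.326e-01  1.992e-01 -3.000e-04] F [-0.5 -0.7  6.2] open 0.0494 g 73.3 
x [0.731 0.682 0.001] y [ 0.682 -0.731  0.001] z [ 0.002  0.    -1.   ] q [ 0.23  0.18  1.9  -0.    1.06  1.05]
```

play_rows([
  [0.4,[0,0,-0.4],[0,0,0]],
  [0.4,[0,0,-0.7],[0,0,0]],
  [0.4,[0,0,-0.9],[0,0,0]],
  [0.4,[0,0,-0.8],[0,0,0]],
  [0.4,[0,0,0],[0,0,0]],
])

```text
t: 32.95
tool_pos: [0.5342, 0.1997, 0.1438]
tool_rot: [2.922, 1.151, 0.013]
contact_force: [0.5, -0.2, -1.9]
opening: 0.0494
grip_force: 73.1
```

Run:
```python
from h import *
plan([.5399,-.1582,.12],YAW+90,ns=8)
```

```text
t 32.95 pos [0.5342 0.1997 0.1438] F [ 0.5 -0.2 -1.9] open 0.0494 g 73.1 
x [0.731 0.682 0.007] y [ 0.682 -0.731  0.004] z [ 0.008  0.002 -1.   ] q [ 0.23 -0.01  1.83  0.    1.32  1.05]
cur y -47.0 turn z deg options [  55.7 -124.3] q6 60
turn: 7 rows of 0.995  shift total [1.681 6.959 0.463]  8 rows of [0.21  0.87  0.058]
```

play_rows([
  [0.4,[0,0,0],[0,0,0.995]],
  [0.4,[0,0,0],[0,0,0.995]],
  [0.4,[0,0,0],[0,0,0.995]],
  [0.4,[0,0,0],[0,0,0.995]],
  [0.4,[0,0,0],[0,0,0.995]],
  [0.4,[0,0,0],[0,0,0.995]],
  [0.4,[0,0,0],[0,0,0.995]],
])

```text
t: 33.83
tool_pos: [0.5303, 0.1987, 0.1366]
tool_rot: [3.12, -0.355, -0.006]
contact_force: [0.6, 0.4, -1.7]
opening: 0.0494
grip_force: 73.0
```

play_rows([
  [0.4,[0.21,0.87,0],[0,0,0]],
  [0.4,[0.21,0.87,0],[0,0,0]],
  [0.4,[0.21,0.87,0],[0,0,0]],
  [0.4,[0.21,0.87,0],[0,0,0]],
  [0.4,[0.21,0.87,0],[0,0,0]],
  [0.4,[0.21,0.87,0],[0,0,0]],
  [0.4,[0.21,0.87,0.1],[0,0,0]],
  [0.4,[0.21,0.87,0.2],[0,0,0]],
])

```text
t: 34.83
tool_pos: [0.536, -0.16, 0.1223]
tool_rot: [-3.121, 0.348, 0.003]
contact_force: [1.4, -0.3, -1.5]
opening: 0.0494
grip_force: 73.1
```

play_rows([
  [0.4,[0,0,0.1],[0,0,0]],
  [0.4,[0,0,0],[0,0,0]],
  [0.4,[0,0,0],[0,0,0]],
  [0.4,[0,0,0],[0,0,0]],
])

```text
t: 35.33
tool_pos: [0.5372, -0.158, 0.1191]
tool_rot: [-3.122, 0.346, -0.001]
contact_force: [0.3, 0.1, -1.7]
opening: 0.0496
grip_force: 73.2
```

Run:
```python
from h import *
plan([.5399,-.1582,.094],YAW+90)
```

```text
t 35.33 pos [ 0.5372 -0.158   0.1191] F [ 0.3  0.1 -1.7] open 0.0496 g 73.2 
x [ 0.976 -0.219  0.   ] y [-0.219 -0.976 -0.   ] z [ 0. -0. -1.] q [-0.42 -0.01  1.87  0.    1.28  1.37]
cur y -102.6 turn z deg options [ 1.000e-01 -1.799e+02] q6 79
turn: 1 rows of 0.007  shift total [ 0.053 -0.007  0.502]  1 rows of [ 0.053 -0.007  0.502]
```

play_rows([
  [0.4,[0.05,0,0.3],[0,0,0]],
  [0.4,[0,0,0.2],[0,0,0]],
  [0.4,[0,0,0],[0,0,0]],
  [0.4,[0,0,0],[0,0,0]],
])

```text
t: 35.83
tool_pos: [0.5394, -0.1595, 0.0936]
tool_rot: [-3.122, 0.348, 0.0]
contact_force: [-0.2, -0.6, -1.2]
opening: 0.0496
grip_force: 73.2
```

play_rows([
  [0.4,[0,0,0.08],[0,0,0]],
  [0.4,[0,0,0.08],[0,0,0]],
  [0.4,[0,0,0],[0,0,0]],
])

```text
t: 36.2
tool_pos: [0.5391, -0.1594, 0.0853]
tool_rot: [-3.122, 0.348, 0.001]
contact_force: [0.0, 0.2, -1.0]
opening: 0.0495
grip_force: 73.2
```

play_rows([
  [0.4,[0,0,0.08],[0,0,0]],
  [0.4,[0,0,0.08],[0,0,0]],
  [0.4,[0,0,0],[0,0,0]],
])

```text
t: 36.58
tool_pos: [0.539, -0.1593, 0.0772]
tool_rot: [-3.122, 0.348, 0.002]
contact_force: [0.3, -0.1, -1.5]
opening: 0.0495
grip_force: 73.2
```

It went past the shoulder into the keyway without contact, so I'll continue down.

play_rows([
  [0.4,[0,0,0.15],[0,0,0]],
  [0.4,[0,0,0.15],[0,0,0]],
  [0.4,[0,0,0.15],[0,0,0]],
  [0.4,[0,0,0],[0,0,0]],
])

```text
t: 37.08
tool_pos: [0.5387, -0.1591, 0.0541]
tool_rot: [-3.122, 0.348, 0.003]
contact_force: [-0.1, 0.1, -2.2]
opening: 0.0497
grip_force: 73.3
```

play_rows([
  [0.4,[0,0,0.15],[0,0,0]],
  [0.4,[0,0,0.1],[0,0,0]],
  [0.4,[0,0,0.08],[0,0,0]],
  [0.4,[0,0,0],[0,0,0]],
])

```text
t: 37.58
tool_pos: [0.5391, -0.1593, 0.0383]
tool_rot: [-3.122, 0.348, 0.001]
contact_force: [-0.7, 1.0, -1.5]
opening: 0.0496
grip_force: 73.3
```

Run:
```python
from h import *
st()
```

```text
t 37.58 pos [ 0.5391 -0.1593  0.0383] F [-0.7  1.  -1.5] open 0.0496 g 73.3 
x [ 0.975 -0.22  -0.001] y [-0.22  -0.975 -0.   ] z [-0.001  0.    -1.   ] q [-0.42  0.11  1.9  -0.    1.14  1.37]
```

play_rows([
  [0.4,[0,0,0.08],[0,0,0]],
  [0.4,[0,0,0],[0,0,0]],
  [0.75,[0,0,0],[0,0,0]],
  [0.75,[0,0,0],[0,0,0]],
  [0.75,[0,0,0],[0,0,0]],
  [0.75,[0,0,-0.2],[0,0,0]],
  [0.75,[0,0,-0.4],[0,0,0]],
  [0.75,[0,0,-0.6],[0,0,0]],
])

```text
t: 38.58
tool_pos: [0.5392, -0.1594, 0.0961]
tool_rot: [-3.122, 0.348, 0.001]
contact_force: [0.2, 0.2, 0.3]
opening: 0.064
grip_force: 0.0
```

play_rows([
  [0.75,[0,0,-0.6],[0,0,0]],
  [0.75,[0,0,-0.3],[0,0,0]],
  [0.75,[0,0,0],[0,0,0]],
  [0.75,[0,0,0],[0,0,0]],
])

```text
t: 39.08
tool_pos: [0.5387, -0.1592, 0.1387]
tool_rot: [-3.122, 0.348, 0.003]
contact_force: [-0.7, 0.2, -0.1]
opening: 0.0639
grip_force: 0.0
```

Run:
```python
from h import *
T=snap('top','f');parts(T)
plan([.6284,.3297,.05],85.5,ns=12)
cv2.imwrite('pics/f.png',np.hstack([cv2.resize(T['color'][130:280,95:245],(400,400),interpolation=cv2.INTER_CUBIC),cv2.resize(T['color'][150:250,290:390],(400,400),interpolation=cv2.INTER_CUBIC)]))
```

```text
px [373.7 289. ] A 253 ctr [ 0.2712 -0.2889] flat normal 74 / 73.6 w 48.0-57.1 tab~-12 |0.7mm|
px [245.5 240. ] A 337 ctr [0.4186 0.0966] flat normal 133 / -48.1 w 55.9-66.8 tab~42 |0.7mm|
px [247.8 199. ] A 385 ctr [0.5431 0.0898] flat normal 90 / 77.9 w 66.7-70.9 tab~-148 |0.3mm|
px [169.8 171.5] A 312 ctr [0.6284 0.3297] flat normal 86 / 85.0 w 54.8-65.5 tab~5 |0.8mm|
px [204.4 160.1] A 376 ctr [0.6632 0.2239] flat normal 91 / -84.3 w 67.2-69.3 tab~-125 |13.0mm|
px [240.6 146.1] A 309 ctr [0.7066 0.1129] flat normal 72 / 73.8 w 55.5-66.2 tab~-9 |0.9mm|
t 39.12 pos [ 0.5385 -0.1591  0.1382] F [-0.4 -0.3 -0.5] open 0.0641 g 0.0 
x [ 0.975 -0.22  -0.003] y [-0.22  -0.975 -0.001] z [-0.003  0.001 -1.   ] q [-0.42 -0.02  1.85  0.    1.32  1.37]
cur y -102.7 turn z deg options [ -8.2 171.8] q6 79
turn: 2 rows of -0.515  shift total [ 1.03  -9.885  1.771]  12 rows of [ 0.086 -0.824  0.148]
```

View pics/f.png

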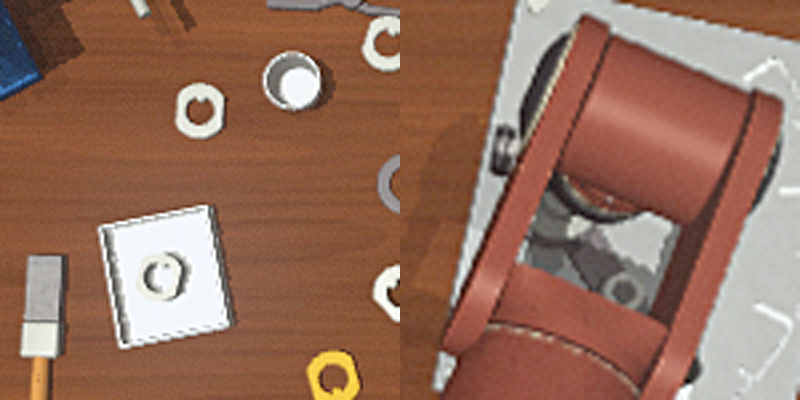

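The first spacer is on the post (the robot hides the post here). The other parts have not moved: the next spacer is at px (169.8,171.5) and the third at (240.6,146.1).

play_rows([
  [0.85,[0,0,0],[0,0,-0.515]],
  [0.85,[0,0,0],[0,0,-0.515]],
  [0.85,[0.085,-0.83,0],[0,0,0]],
  [0.85,[0.085,-0.83,0],[0,0,0]],
  [0.85,[0.085,-0.83,0],[0,0,0]],
  [0.85,[0.085,-0.83,0],[0,0,0]],
  [0.85,[0.085,-0.83,0],[0,0,0]],
  [0.85,[0.085,-0.83,0],[0,0,0]],
])

```text
t: 40.12
tool_pos: [0.5836, 0.0881, 0.1381]
tool_rot: [3.139, -0.123, -0.004]
contact_force: [0.4, -0.1, 1.6]
opening: 0.0729
grip_force: 0.0
```

play_rows([
  [0.85,[0.085,-0.83,0],[0,0,0]],
  [0.85,[0.085,-0.83,0],[0,0,0]],
  [0.85,[0.085,-0.83,0.1],[0,0,0]],
  [0.85,[0.085,-0.83,0.4],[0,0,0]],
  [0.85,[0.085,-0.83,0.6],[0,0,0]],
  [0.85,[0.085,-0.77,0.65],[0,0,0]],
  [0.85,[0,0,0],[0,0,0]],
  [0.85,[0,0,0],[0,0,0]],
])

```text
t: 41.12
tool_pos: [0.6285, 0.3295, 0.0513]
tool_rot: [3.138, -0.123, -0.002]
contact_force: [0.1, -0.5, 0.4]
opening: 0.0723
grip_force: 0.0
```

Run:
```python
from h import *
plan([.6284,.3303,-.0005],85.5)
```

```text
t 41.12 pos [0.6285 0.3295 0.0513] F [ 0.1 -0.5  0.4] open 0.0723 g 0.0 
x [ 0.997 -0.078 -0.002] y [-0.078 -0.997  0.001] z [-0.002 -0.001 -1.   ] q [ 0.38  0.4   1.52 -0.    1.22  2.03]
cur y -94.5 turn z deg options [   0. -180.] q6 116
turn: 1 rows of 0.002  shift total [-0.002 -0.016  1.035]  2 rows of [-0.001 -0.008  0.518]
```

play_rows([
  [0.9,[0,0,0.4],[0,0,0]],
  [0.9,[0,0,0.4],[0,0,0]],
  [0.9,[0,0,0.23],[0,0,0]],
  [0.9,[0,0,0],[0,0,0]],
  [0.9,[0,0,0],[0,0,0]],
  [0.9,[0,0,0],[0,0,0]],
  [0.9,[0,0,0],[0,0,0]],
])

```text
t: 42.0
tool_pos: [0.6295, 0.3303, 0.0016]
tool_rot: [-3.139, 0.123, -0.002]
contact_force: [0.1, 0.1, 0.4]
opening: 0.0771
grip_force: 0.0
```

Run:
```python
from h import *
plan([.6284,.3303,-.0005],85.5)
```

```text
t 42.0 pos [0.6295 0.3303 0.0016] F [0.1 0.1 0.4] open 0.0771 g 0.0 
x [ 0.997 -0.078  0.001] y [-0.078 -0.997 -0.001] z [ 0.001  0.    -1.   ] q [ 0.38  0.46  1.53 -0.    1.14  2.03]
cur y -94.5 turn z deg options [   0. -180.] q6 116
turn: 1 rows of 0.002  shift total [-0.022  0.001  0.042]  1 rows of [-0.022  0.001  0.042]
```

play_rows([
  [0.9,[-0.02,0,0.04],[0,0,0]],
  [0.9,[0,0,0],[0,0,0]],
  [0.4,[0,0,0],[0,0,0]],
  [0.4,[0,0,0],[0,0,0]],
  [0.4,[0,0,0],[0,0,0]],
  [0.4,[0,0,0],[0,0,0]],
  [0.4,[0,0,0],[0,0,0]],
  [0.4,[0,0,0],[0,0,0]],
], force=70)

```text
t: 43.0
tool_pos: [0.6285, 0.3303, -0.0006]
tool_rot: [-3.139, 0.123, -0.002]
contact_force: [0.8, 0.4, 4.6]
opening: 0.0497
grip_force: 73.1
```

play_rows([
  [0.4,[0,0,-0.4],[0,0,0]],
  [0.4,[0,0,-0.7],[0,0,0]],
  [0.4,[0,0,-0.9],[0,0,0]],
  [0.4,[0,0,-0.6],[0,0,0]],
  [0.4,[0,0,0],[0,0,0.515]],
  [0.4,[0,0,0],[0,0,0.515]],
  [0.4,[0,0,0],[0,0,0]],
])

```text
t: 43.88
tool_pos: [0.6276, 0.3299, 0.1289]
tool_rot: [3.122, -0.347, -0.001]
contact_force: [-0.3, 0.6, -1.6]
opening: 0.0495
grip_force: 72.8
```

Run:
```python
from h import *
plan([.539,-.1591,.12],YAW+90,ns=12)
```

```text
t 43.88 pos [0.6276 0.3299 0.1289] F [-0.3  0.6 -1.6] open 0.0495 g 72.8 
x [ 0.976 -0.22  -0.001] y [-0.22  -0.976  0.   ] z [-0.001 -0.    -1.   ] q [0.38 0.32 1.48 0.   1.34 2.17]
cur y -102.7 turn z deg options [   0. -180.] q6 124
turn: 1 rows of 0.002  shift total [0.422 9.93  0.183]  12 rows of [0.035 0.828 0.015]
```

play_rows([
  [0.4,[0.035,0.83,0],[0,0,0]],
  [0.4,[0.035,0.83,0],[0,0,0]],
  [0.4,[0.035,0.83,0],[0,0,0]],
  [0.4,[0.035,0.83,0],[0,0,0]],
  [0.4,[0.035,0.83,0],[0,0,0]],
  [0.4,[0.035,0.83,0],[0,0,0]],
  [0.4,[0.035,0.83,0],[0,0,0]],
  [0.4,[0.035,0.83,0],[0,0,0]],
])

```text
t: 44.88
tool_pos: [0.5678, 0.002, 0.1289]
tool_rot: [3.122, -0.346, -0.001]
contact_force: [0.2, 0.3, -2.3]
opening: 0.0499
grip_force: 72.9
```

play_rows([
  [0.4,[0.035,0.83,0],[0,0,0]],
  [0.4,[0.035,0.83,0],[0,0,0]],
  [0.4,[0.035,0.83,0],[0,0,0]],
  [0.4,[0.035,0.8,0.2],[0,0,0]],
  [0.4,[0,0,0.2],[0,0,0]],
  [0.4,[0,0,0],[0,0,0]],
  [0.4,[0,0,0],[0,0,0]],
  [0.4,[0,0,0],[0,0,0]],
])

```text
t: 45.88
tool_pos: [0.5396, -0.1581, 0.1093]
tool_rot: [3.122, -0.346, 0.001]
contact_force: [-0.0, 0.6, -1.2]
opening: 0.0496
grip_force: 73.0
```

Run:
```python
from h import *
plan([.5385,-.159,.094],YAW+90)
```

```text
t 45.88 pos [ 0.5396 -0.1581  0.1093] F [-0.   0.6 -1.2] open 0.0496 g 73.0 
x [ 0.976 -0.219  0.001] y [-0.219 -0.976  0.   ] z [ 0.001 -0.    -1.   ] q [-0.42  0.01  1.87  0.    1.26  1.37]
cur y -102.6 turn z deg options [ 1.000e-01 -1.799e+02] q6 79
turn: 1 rows of 0.008  shift total [-0.017  0.023  0.307]  1 rows of [-0.017  0.023  0.307]
```

play_rows([
  [0.4,[-0.018,0.023,0.15],[0,0,0]],
  [0.4,[0,0,0.15],[0,0,0]],
  [0.4,[0,0,0],[0,0,0]],
  [0.4,[0,0,0.08],[0,0,0]],
  [0.4,[0,0,0.08],[0,0,0]],
  [0.4,[0,0,0],[0,0,0]],
])

```text
t: 46.62
tool_pos: [0.5377, -0.1597, 0.0853]
tool_rot: [-3.122, 0.348, 0.001]
contact_force: [0.2, 0.3, -2.1]
opening: 0.0496
grip_force: 73.0
```

play_rows([
  [0.4,[0,0,0.08],[0,0,0]],
  [0.4,[0,0,0.08],[0,0,0]],
  [0.4,[0,0,0],[0,0,0]],
])

```text
t: 47.0
tool_pos: [0.5377, -0.1594, 0.0772]
tool_rot: [-3.122, 0.348, 0.001]
contact_force: [-0.2, 0.5, -1.8]
opening: 0.0501
grip_force: 72.9
```

play_rows([
  [0.4,[0,0,0.08],[0,0,0]],
  [0.4,[0,0,0.08],[0,0,0]],
  [0.4,[0,0,0],[0,0,0]],
])

```text
t: 47.38
tool_pos: [0.5379, -0.1594, 0.0692]
tool_rot: [-3.122, 0.348, 0.001]
contact_force: [1.6, 2.7, -2.0]
opening: 0.0498
grip_force: 72.9
```

It's in the keyway with only a light side touch. Down to about 45 mm and release.

play_rows([
  [0.4,[0,0,0.12],[0,0,0]],
  [0.4,[0,0,0.12],[0,0,0]],
  [0.4,[0,0,0.12],[0,0,0]],
  [0.4,[0,0,0.1],[0,0,0]],
  [0.4,[0,0,0],[0,0,0]],
  [0.4,[0,0,0],[0,0,0]],
])

```text
t: 48.12
tool_pos: [0.5377, -0.1594, 0.046]
tool_rot: [-3.122, 0.348, 0.001]
contact_force: [3.4, 5.0, -3.3]
opening: 0.0495
grip_force: 72.9
```

play_rows([
  [0.75,[0,0,0],[0,0,0]],
  [0.75,[0,0,0],[0,0,0]],
  [0.75,[0,0,0],[0,0,0]],
  [0.75,[0,0,-0.4],[0,0,0]],
  [0.75,[0,0,-0.6],[0,0,0]],
  [0.75,[0,0,-0.8],[0,0,0]],
  [0.75,[0,0,0],[0,0,0]],
  [0.75,[0,0,0],[0,0,0]],
])

```text
t: 49.12
tool_pos: [0.5381, -0.1599, 0.1377]
tool_rot: [3.122, -0.348, 0.002]
contact_force: [-0.6, -0.2, 0.1]
opening: 0.0644
grip_force: 0.0
```

Run:
```python
from h import *
T=snap('top');parts(T);S=snap('side')
cv2.imwrite('pics/g.png',np.hstack([cv2.resize(T['color'][120:180,200:270],(400,343),interpolation=cv2.INTER_CUBIC),cv2.resize(S['color'][130:230,230:346],(400,343),interpolation=cv2.INTER_CUBIC)]))
plan([.7066,.1136,.06],73.5,ns=10)
```

```text
px [373.7 289. ] A 253 ctr [ 0.2712 -0.2889] flat normal 75 / 73.3 w 47.9-57.1 tab~-4 |0.8mm|
px [245.5 240. ] A 337 ctr [0.4186 0.0966] flat normal 133 / -48.1 w 55.7-66.9 tab~40 |0.8mm|
px [247.9 199. ] A 386 ctr [0.5432 0.0898] flat normal 90 / 89.4 w 67.1-70.3 tab~-153 |0.3mm|
px [204.3 160.1] A 376 ctr [0.6632 0.2239] flat normal 91 / -88.5 w 67.2-69.2 tab~-126 |12.8mm|
px [240.4 146.1] A 310 ctr [0.7066 0.1129] flat normal 72 / 74.2 w 55.5-66.2 tab~-11 |0.9mm|
t 49.23 pos [ 0.5372 -0.1595  0.1359] F [ 0.2 -0.2 -0.3] open 0.0639 g 0.0 
x [ 0.975 -0.22  -0.002] y [-0.22  -0.975 -0.   ] z [-0.002  0.001 -1.   ] q [-0.42 -0.02  1.85 -0.    1.31  1.37]
cur y -102.7 turn z deg options [   3.8 -176.2] q6 79
turn: 1 rows of 0.471  shift total [ 1.699 -6.198  1.515]  10 rows of [ 0.17  -0.62   0.152]
```

View pics/g.png

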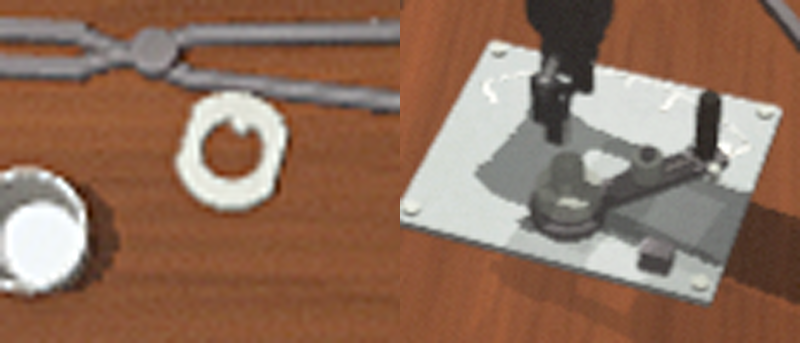

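Both placed spacers sit low on the post (right panel, (565,200)). The third spacer is at (232,152) in the left panel, just below the tongs handle. Its flats face left and right, so the fingers clear the tongs at a limited opening.

play_rows([
  [0.8,[0,0,0],[0,0,0.47]],
  [0.8,[0.17,-0.62,0],[0,0,0]],
  [0.8,[0.17,-0.62,0],[0,0,0]],
  [0.8,[0.17,-0.62,0],[0,0,0]],
  [0.8,[0.17,-0.62,0],[0,0,0]],
  [0.8,[0.17,-0.62,0],[0,0,0]],
  [0.8,[0.17,-0.62,0],[0,0,0]],
  [0.8,[0.17,-0.62,0],[0,0,0]],
])

```text
t: 50.22
tool_pos: [0.6562, 0.0324, 0.135]
tool_rot: [3.109, -0.45, -0.005]
contact_force: [0.1, -0.1, 0.6]
opening: 0.0681
grip_force: 0.0
```

play_rows([
  [0.8,[0.17,-0.62,0.3],[0,0,0]],
  [0.8,[0.17,-0.62,0.5],[0,0,0]],
  [0.8,[0.17,-0.62,0.7],[0,0,0]],
  [0.8,[0,0,0],[0,0,0]],
  [0.8,[0,0,0],[0,0,0]],
  [0.8,[0,0,0],[0,0,0]],
])

```text
t: 50.98
tool_pos: [0.7082, 0.1125, 0.0635]
tool_rot: [-3.109, 0.452, -0.004]
contact_force: [1.1, 0.3, -0.2]
opening: 0.0682
grip_force: 0.0
```

Run:
```python
from h import *
plan([.7062,.1136,.0],73.5)
```

```text
t 50.98 pos [0.7082 0.1125 0.0635] F [ 1.1  0.3 -0.2] open 0.0682 g 0.0 
x [ 0.959 -0.285  0.002] y [-0.285 -0.959 -0.001] z [ 0.002 -0.    -1.   ] q [ 0.05  0.4   1.5  -0.    1.24  1.91]
cur y -106.5 turn z deg options [ -0. 180.] q6 110
turn: 1 rows of -0.006  shift total [-0.047 -0.01   1.27 ]  2 rows of [-0.023 -0.005  0.635]
```

play_rows([
  [0.8,[-0.045,-0.01,0.4],[0,0,0]],
  [0.8,[0,0,0.4],[0,0,0]],
  [0.8,[0,0,0.3],[0,0,0]],
  [0.8,[0,0,0.15],[0,0,0]],
  [0.8,[0,0,0],[0,0,0]],
  [0.8,[0,0,0],[0,0,0]],
  [0.8,[0,0,0],[0,0,0]],
])

```text
t: 51.85
tool_pos: [0.7062, 0.1146, 0.0004]
tool_rot: [-3.109, 0.45, -0.003]
contact_force: [-0.2, 0.4, 0.1]
opening: 0.0684
grip_force: 0.0
```

Run:
```python
from h import *
plan([.7064,.1134,-.0005],73.5)
```

```text
t 51.85 pos [7.062e-01 1.146e-01 4.000e-04] F [-0.2  0.4  0.1] open 0.0684 g 0.0 
x [ 0.959 -0.284  0.002] y [-0.284 -0.959 -0.001] z [ 0.002  0.    -1.   ] q [0.06 0.47 1.52 0.   1.15 1.92]
cur y -106.5 turn z deg options [   0. -180.] q6 110
turn: 1 rows of 0.001  shift total [0.01  0.021 0.017]  1 rows of [0.01  0.021 0.017]
```

play_rows([
  [0.8,[0,0.02,0.02],[0,0,0]],
  [0.4,[0,0,0],[0,0,0]],
  [0.4,[0,0,0],[0,0,0]],
  [0.4,[0,0,0],[0,0,0]],
  [0.4,[0,0,0],[0,0,0]],
  [0.4,[0,0,0],[0,0,0]],
  [0.4,[0,0,0],[0,0,0]],
])

```text
t: 52.72
tool_pos: [0.7054, 0.1135, -0.0009]
tool_rot: [3.109, -0.451, 0.0]
contact_force: [-2.5, 0.1, 4.6]
opening: 0.0498
grip_force: 73.5
```

play_rows([
  [0.4,[0,0,-0.4],[0,0,0]],
  [0.4,[0,0,-0.7],[0,0,0]],
  [0.4,[0,0,-0.9],[0,0,0]],
  [0.4,[0,0,-0.6],[0,0,0]],
  [0.4,[0,0,0],[0,0,-0.475]],
  [0.4,[0,0,0],[0,0,0]],
  [0.4,[0,0,0],[0,0,0]],
])

```text
t: 53.6
tool_pos: [0.7046, 0.1135, 0.1275]
tool_rot: [3.122, -0.349, -0.002]
contact_force: [-0.5, 0.2, -1.4]
opening: 0.0497
grip_force: 72.9
```

Run:
```python
from h import *
plan([.5387,-.159,.12],YAW+90,ns=8)
```

```text
t 53.6 pos [0.7046 0.1135 0.1275] F [-0.5  0.2 -1.4] open 0.0497 g 72.9 
x [ 0.975 -0.221 -0.001] y [-0.221 -0.975  0.   ] z [-0.001 -0.    -1.   ] q [0.06 0.33 1.47 0.   1.34 1.85]
cur y -102.7 turn z deg options [ -0. 180.] q6 106
turn: 1 rows of -0.005  shift total [-2.039  6.047  0.155]  8 rows of [-0.255  0.756  0.019]
```

play_rows([
  [0.4,[-0.257,0.755,0],[0,0,0]],
  [0.4,[-0.257,0.755,0],[0,0,0]],
  [0.4,[-0.257,0.755,0],[0,0,0]],
  [0.4,[-0.257,0.755,0],[0,0,0]],
  [0.4,[-0.257,0.755,0],[0,0,0]],
  [0.4,[-0.257,0.755,0],[0,0,0]],
  [0.4,[-0.257,0.755,0],[0,0,0]],
  [0.4,[-0.257,0.755,0],[0,0,0]],
])

```text
t: 54.6
tool_pos: [0.5374, -0.1594, 0.1277]
tool_rot: [-3.122, 0.348, 0.002]
contact_force: [0.2, -1.2, -1.3]
opening: 0.0496
grip_force: 73.0
```

play_rows([
  [0.4,[0,0,0.3],[0,0,0]],
  [0.4,[0,0,0.2],[0,0,0]],
  [0.4,[0,0,0],[0,0,0]],
  [0.4,[0,0,0],[0,0,0]],
  [0.4,[0,0,0],[0,0,0]],
])

```text
t: 55.22
tool_pos: [0.5392, -0.1582, 0.1038]
tool_rot: [3.122, -0.346, 0.001]
contact_force: [0.6, -0.3, -1.1]
opening: 0.0496
grip_force: 73.0
```

Run:
```python
from h import *
plan([.5378,-.1587,.094],YAW+90)
```

```text
t 55.23 pos [ 0.5392 -0.1582  0.1038] F [ 0.6 -0.3 -1.1] open 0.0496 g 73.0 
x [ 0.976 -0.219  0.001] y [-0.219 -0.976  0.   ] z [ 0.001 -0.    -1.   ] q [-0.42  0.02  1.87  0.    1.25  1.37]
cur y -102.6 turn z deg options [ 1.000e-01 -1.799e+02] q6 79
turn: 1 rows of 0.007  shift total [-0.025  0.016  0.196]  1 rows of [-0.025  0.016  0.196]
```

play_rows([
  [0.4,[-0.02,0.01,0.1],[0,0,0]],
  [0.4,[0,0,0.1],[0,0,0]],
  [0.4,[0,0,0],[0,0,0]],
  [0.4,[0,0,0.08],[0,0,0]],
  [0.4,[0,0,0.08],[0,0,0]],
  [0.4,[0,0,0],[0,0,0]],
])

```text
t: 55.98
tool_pos: [0.5371, -0.1586, 0.0847]
tool_rot: [-3.122, 0.347, 0.001]
contact_force: [-0.1, 0.7, -1.6]
opening: 0.0495
grip_force: 73.1
```

play_rows([
  [0.4,[0,0,0.08],[0,0,0]],
  [0.4,[0,0,0.08],[0,0,0]],
  [0.4,[0,0,0],[0,0,0]],
])

```text
t: 56.35
tool_pos: [0.5371, -0.1586, 0.0767]
tool_rot: [-3.122, 0.347, 0.002]
contact_force: [-0.3, -0.1, -1.3]
opening: 0.0496
grip_force: 73.1
```

play_rows([
  [0.4,[0,0,0.08],[0,0,0]],
  [0.4,[0,0,0.08],[0,0,0]],
  [0.4,[0,0,0],[0,0,0]],
])

```text
t: 56.72
tool_pos: [0.5371, -0.1586, 0.0687]
tool_rot: [-3.122, 0.347, 0.002]
contact_force: [-0.5, 0.1, -1.4]
opening: 0.0496
grip_force: 73.1
```

play_rows([
  [0.4,[0,0,0.1],[0,0,0]],
  [0.4,[0,0,0.1],[0,0,0]],
  [0.4,[0,0,0.08],[0,0,0]],
  [0.4,[0,0,0],[0,0,0]],
  [0.4,[0,0,0],[0,0,0]],
])

```text
t: 57.35
tool_pos: [0.5376, -0.1588, 0.0554]
tool_rot: [3.122, -0.347, 0.0]
contact_force: [0.1, 0.3, -2.2]
opening: 0.0502
grip_force: 73.1
```

play_rows([
  [0.75,[0,0,0],[0,0,0]],
  [0.75,[0,0,0],[0,0,0]],
  [0.75,[0,0,0],[0,0,0]],
  [0.75,[0,0,-0.4],[0,0,0]],
  [0.75,[0,0,-0.6],[0,0,0]],
  [0.75,[0,0,-0.6],[0,0,0]],
  [0.75,[0,0,0],[0,0,0]],
  [0.75,[0,0,0],[0,0,0]],
])

```text
t: 58.35
tool_pos: [0.5373, -0.1587, 0.1353]
tool_rot: [-3.122, 0.347, -0.0]
contact_force: [-0.6, -0.2, -0.0]
opening: 0.0641
grip_force: 0.0
```

Run:
```python
from h import *
T=snap('top');parts(T,.026)
plan([.416,.0966,.06],133,ns=8)
```

```text
px [373.8 289. ] A 253 ctr [ 0.2731 -0.2854] flat normal 74 / 73.2 w 47.5-56.3 tab~-5 |0.8mm|
px [245.5 240. ] A 337 ctr [0.4187 0.0953] flat normal 133 / -48.3 w 55.0-65.9 tab~40 |0.8mm|
px [247.9 199. ] A 385 ctr [0.5416 0.0886] flat normal 90 / 86.7 w 65.9-69.7 tab~-156 |0.3mm|
px [204.3 160.2] A 376 ctr [0.6602 0.2211] flat normal 90 / -82.3 w 66.4-68.5 tab~-126 |12.6mm|
t 58.4 pos [ 0.5368 -0.1585  0.1344] F [ 0.7 -0.1  0.2] open 0.0639 g 0.0 
x [ 0.976 -0.22  -0.002] y [-0.22  -0.976 -0.   ] z [-0.001  0.001 -1.   ] q [-0.42 -0.02  1.85 -0.    1.31  1.37]
cur y -102.7 turn z deg options [-55.7 124.3] q6 79
turn: 7 rows of -0.995  shift total [ 1.713 -5.377  1.495]  8 rows of [ 0.214 -0.672  0.187]
```

play_rows([
  [0.9,[0,0,0],[0,0,-0.995]],
  [0.9,[0,0,0],[0,0,-0.995]],
  [0.9,[0,0,0],[0,0,-0.995]],
  [0.9,[0,0,0],[0,0,-0.995]],
  [0.9,[0,0,0],[0,0,-0.995]],
  [0.9,[0,0,0],[0,0,-0.995]],
  [0.9,[0,0,0],[0,0,-0.995]],
  [0.9,[0,0,0],[0,0,0]],
])

```text
t: 59.4
tool_pos: [0.5366, -0.1584, 0.1337]
tool_rot: [-2.922, -1.149, 0.003]
contact_force: [-0.1, 0.5, -0.5]
opening: 0.0764
grip_force: 0.0
```

play_rows([
  [0.9,[0.22,-0.67,0],[0,0,0]],
  [0.9,[0.22,-0.67,0],[0,0,0]],
  [0.9,[0.22,-0.67,0],[0,0,0]],
  [0.9,[0.22,-0.67,0],[0,0,0]],
  [0.9,[0.22,-0.67,0],[0,0,0]],
  [0.9,[0.22,-0.67,0.4],[0,0,0]],
  [0.9,[0.22,-0.67,0.5],[0,0,0]],
  [0.9,[0.22,-0.67,0.5],[0,0,0]],
])

```text
t: 60.4
tool_pos: [0.4179, 0.0981, 0.0641]
tool_rot: [-2.924, -1.148, 0.001]
contact_force: [0.8, 1.1, -0.3]
opening: 0.0769
grip_force: 0.0
```

play_rows([
  [0.9,[0,0,0],[0,0,0]],
  [0.9,[0,0,0],[0,0,0]],
])

```text
t: 60.65
tool_pos: [0.4193, 0.0969, 0.0655]
tool_rot: [2.923, 1.151, 0.0]
contact_force: [0.2, -0.1, 0.3]
opening: 0.077
grip_force: 0.0
```

Run:
```python
from h import *
plan([.4187,.0965,.004],132.5)
S=snap('side')
cv2.imwrite('pics/h.png',cv2.resize(S['color'][130:300,200:380],None,fx=3,fy=3,interpolation=cv2.INTER_CUBIC))
```

```text
t 60.65 pos [0.4193 0.0969 0.0655] F [ 0.2 -0.1  0.3] open 0.077 g 0.0 
x [0.732 0.682 0.   ] y [ 0.682 -0.732  0.001] z [ 0. -0. -1.] q [ 0.05 -0.27  2.2  -0.    1.21  0.87]
cur y -47.0 turn z deg options [   0.5 -179.5] q6 50
turn: 1 rows of 0.060  shift total [-0.014 -0.003  1.231]  2 rows of [-0.007 -0.001  0.615]
```

View pics/h.png

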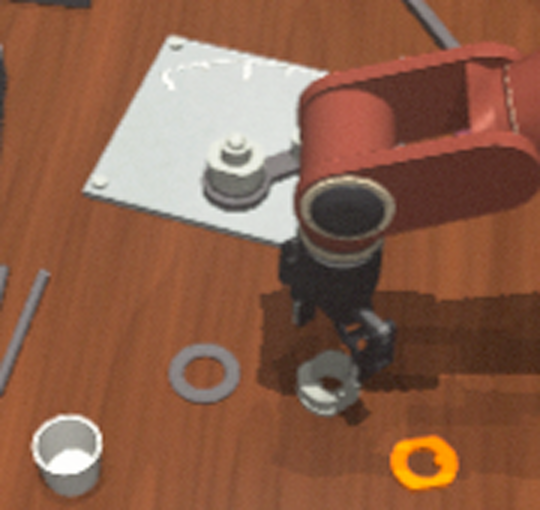

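The spacers sit level on the post (235,165). The fingers straddle the grooved former (328,383), so I'll go down and grip.

play_rows([
  [0.9,[-0.01,0,0.4],[0,0,0.06]],
  [0.9,[0,0,0.4],[0,0,0]],
  [0.9,[0,0,0.3],[0,0,0]],
  [0.9,[0,0,0.13],[0,0,0]],
  [0.9,[0,0,0],[0,0,0]],
  [0.9,[0,0,0],[0,0,0]],
])

```text
t: 61.45
tool_pos: [0.4193, 0.0968, 0.0045]
tool_rot: [2.927, 1.14, 0.002]
contact_force: [-0.0, 0.3, -0.1]
opening: 0.077
grip_force: 0.0
```

play_rows([
  [0.4,[0,0,0],[0,0,0]],
  [0.4,[0,0,0],[0,0,0]],
  [0.4,[0,0,0],[0,0,0]],
  [0.4,[0,0,0],[0,0,0]],
  [0.4,[0,0,0],[0,0,0]],
  [0.4,[0,0,0],[0,0,0]],
], force=80)

```text
t: 62.2
tool_pos: [0.4198, 0.0969, 0.0051]
tool_rot: [2.927, 1.14, 0.003]
contact_force: [-1.2, -0.7, 6.1]
opening: 0.0505
grip_force: 85.0
```

play_rows([
  [0.4,[0,0,-0.4],[0,0,0]],
  [0.4,[0,0,-0.7],[0,0,0]],
  [0.4,[0,0,-0.9],[0,0,0]],
  [0.4,[0,0,-0.8],[0,0,0]],
  [0.4,[0,0,0],[0,0,0]],
  [0.4,[0,0,0],[0,0,0]],
])

```text
t: 62.95
tool_pos: [0.4173, 0.0968, 0.1418]
tool_rot: [-2.926, -1.14, 0.005]
contact_force: [-0.1, 0.1, -3.7]
opening: 0.0504
grip_force: 84.1
```

Run:
```python
from h import *
plan([.5376,-.1588,.13],YAW+90,ns=8)
```

```text
t 62.95 pos [0.4173 0.0968 0.1418] F [-0.1  0.1 -3.7] open 0.0504 g 84.1 
x [ 0.737  0.676 -0.002] y [ 0.676 -0.737 -0.002] z [-0.003 -0.    -1.   ] q [ 0.05 -0.38  2.14  0.    1.38  0.88]
cur y -47.4 turn z deg options [  55.3 -124.7] q6 51
turn: 7 rows of 0.987  shift total [3.473 4.458 0.229]  8 rows of [0.434 0.557 0.029]
```

play_rows([
  [0.4,[0,0,0],[0,0,0.987]],
  [0.4,[0,0,0],[0,0,0.987]],
  [0.4,[0,0,0],[0,0,0.987]],
  [0.4,[0,0,0],[0,0,0.987]],
  [0.4,[0,0,0],[0,0,0.987]],
  [0.4,[0,0,0],[0,0,0.987]],
  [0.4,[0,0,0],[0,0,0.987]],
  [0.4,[0,0,0],[0,0,0]],
])

```text
t: 63.95
tool_pos: [0.4169, 0.0967, 0.141]
tool_rot: [3.122, -0.346, -0.008]
contact_force: [-0.7, -0.4, -3.7]
opening: 0.0504
grip_force: 84.0
```

play_rows([
  [0.4,[0.435,0.557,0],[0,0,0]],
  [0.4,[0.435,0.557,0],[0,0,0]],
  [0.4,[0.435,0.557,0],[0,0,0]],
  [0.4,[0.435,0.557,0],[0,0,0]],
  [0.4,[0.435,0.557,0],[0,0,0]],
  [0.4,[0.435,0.557,0],[0,0,0]],
  [0.4,[0.435,0.557,0],[0,0,0]],
  [0.4,[0.435,0.557,0],[0,0,0]],
])

```text
t: 64.95
tool_pos: [0.5387, -0.1595, 0.1418]
tool_rot: [-3.122, 0.344, 0.005]
contact_force: [-0.2, -0.2, -2.9]
opening: 0.0502
grip_force: 84.2
```

play_rows([
  [0.4,[0,0,0.2],[0,0,0]],
  [0.4,[0,0,0.2],[0,0,0]],
  [0.4,[0,0,0],[0,0,0]],
  [0.4,[0,0,0],[0,0,0]],
  [0.4,[0,0,0],[0,0,0]],
])

```text
t: 65.58
tool_pos: [0.5395, -0.1585, 0.1244]
tool_rot: [3.122, -0.347, 0.002]
contact_force: [0.2, -0.1, -3.1]
opening: 0.05
grip_force: 84.3
```

Run:
```python
from h import *
plan([.539,-.1589,.099],YAW+90)
```

```text
t 65.58 pos [ 0.5395 -0.1585  0.1244] F [ 0.2 -0.1 -3.1] open 0.05 g 84.3 
x [ 0.976 -0.219  0.001] y [-0.219 -0.976  0.   ] z [ 0.001 -0.    -1.   ] q [-0.42 -0.01  1.86  0.    1.29  1.37]
cur y -102.7 turn z deg options [   0. -180.] q6 79
turn: 1 rows of 0.003  shift total [-0.008  0.01   0.508]  1 rows of [-0.008  0.01   0.508]
```

play_rows([
  [0.4,[0,0.01,0.25],[0,0,0]],
  [0.4,[0,0,0.25],[0,0,0]],
  [0.4,[0,0,0],[0,0,0]],
  [0.4,[0,0,0.08],[0,0,0]],
  [0.4,[0,0,0.08],[0,0,0]],
  [0.4,[0,0,0],[0,0,0]],
])

```text
t: 66.32
tool_pos: [0.5396, -0.1595, 0.0909]
tool_rot: [3.122, -0.348, 0.002]
contact_force: [2.2, -1.0, -3.8]
opening: 0.0504
grip_force: 84.3
```

play_rows([
  [0.4,[0,0,0.08],[0,0,0]],
  [0.4,[0,0,0.08],[0,0,0]],
  [0.4,[0,0,0],[0,0,0]],
])

```text
t: 66.7
tool_pos: [0.5399, -0.1591, 0.0828]
tool_rot: [-3.122, 0.348, -0.003]
contact_force: [6.1, 1.7, -3.9]
opening: 0.0506
grip_force: 84.2
```

play_rows([
  [0.4,[0,0,0.06],[0,0,0]],
  [0.4,[0,0,0.06],[0,0,0]],
  [0.4,[0,0,0],[0,0,0]],
])

```text
t: 67.08
tool_pos: [0.54, -0.1591, 0.0771]
tool_rot: [-3.122, 0.348, -0.004]
contact_force: [5.8, 2.0, -2.2]
opening: 0.0507
grip_force: 84.4
```

play_rows([
  [0.4,[0.02,0,0.06],[0,0,0]],
  [0.4,[0,0,0.06],[0,0,0]],
  [0.4,[0,0,0.05],[0,0,0]],
  [0.4,[0,0,0],[0,0,0]],
  [0.4,[0,0,0],[0,0,0]],
])

```text
t: 67.7
tool_pos: [0.5403, -0.1593, 0.068]
tool_rot: [-3.122, 0.348, -0.001]
contact_force: [5.8, 2.4, -2.1]
opening: 0.0501
grip_force: 84.4
```

play_rows([
  [0.75,[0,0,0],[0,0,0]],
  [0.75,[0,0,0],[0,0,0]],
  [0.75,[0,0,0],[0,0,0]],
  [0.75,[0,0,-0.4],[0,0,0]],
  [0.75,[0,0,-0.6],[0,0,0]],
  [0.75,[0,0,-0.6],[0,0,0]],
  [0.75,[0,0,0],[0,0,0]],
  [0.75,[0,0,0],[0,0,0]],
])

```text
t: 68.7
tool_pos: [0.5398, -0.1595, 0.1483]
tool_rot: [3.122, -0.348, -0.0]
contact_force: [0.2, 0.8, -0.5]
opening: 0.0638
grip_force: 0.0
```

Run:
```python
from h import *
import h
h.O=np.array([.5385,-.1588]);O=h.O
g,y=grip_at(0);print(g,y);plan([*g,.16],y)
for a in (0,):pass
```

```text
[ 0.41171073 -0.23895285] -57.69999999999999
t 68.7 pos [ 0.5398 -0.1595  0.1483] F [ 0.2  0.8 -0.5] open 0.0638 g 0.0 
x [ 0.975 -0.22  -0.   ] y [-0.22  -0.975  0.   ] z [-0. -0. -1.] q [-0.42 -0.03  1.84 -0.    1.33  1.37]
cur y -102.7 turn z deg options [-45. 135.] q6 79
turn: 6 rows of -0.938  shift total [-3.015 -0.026 -0.233]  4 rows of [-0.754 -0.006 -0.058]
```

play_rows([
  [0.9,[0,0,-0.2],[0,0,-0.938]],
  [0.9,[0,0,0],[0,0,-0.938]],
  [0.9,[0,0,0],[0,0,-0.938]],
  [0.9,[0,0,0],[0,0,-0.938]],
  [0.9,[0,0,0],[0,0,-0.938]],
  [0.9,[0,0,0],[0,0,-0.938]],
])

```text
t: 69.45
tool_pos: [0.539, -0.1591, 0.1563]
tool_rot: [-3.014, -0.88, 0.004]
contact_force: [0.1, -0.6, 1.2]
opening: 0.0769
grip_force: 0.0
```

play_rows([
  [0.9,[-0.754,0,0],[0,0,0]],
  [0.9,[-0.754,0,0],[0,0,0]],
  [0.9,[-0.754,0,0],[0,0,0]],
  [0.9,[-0.754,-0.02,0],[0,0,0]],
  [0.9,[0,0,0],[0,0,0]],
  [0.9,[0,0,0],[0,0,0]],
  [0.9,[0,0,0],[0,0,0]],
])

```text
t: 70.32
tool_pos: [0.4125, -0.2387, 0.1579]
tool_rot: [-3.016, -0.875, 0.001]
contact_force: [0.6, -0.5, 0.1]
opening: 0.0768
grip_force: 0.0
```

Run:
```python
from h import *
import h
h.O=np.array([.5385,-.1588])
g,y=grip_at(0);plan([*g,.066],y)
S=snap('side');T=snap('top')
cv2.imwrite('pics/i.png',np.hstack([cv2.resize(T['color'][140:240,290:390],(400,400),interpolation=cv2.INTER_CUBIC),cv2.resize(S['color'][130:230,230:330],(400,400),interpolation=cv2.INTER_CUBIC)]))
o=h.O
for z in(.062,.088): print(z,(proj(S,[*o,z])-[230,130])*4+[400,0],(proj(T,[*o,z])-[290,140])*4)
```

```text
t 70.33 pos [ 0.4125 -0.2387  0.1579] F [ 0.6 -0.5  0.1] open 0.0768 g 0.0 
x [ 0.845  0.535 -0.   ] y [ 0.535 -0.845 -0.001] z [-0.001  0.001 -1.   ] q [-0.68 -0.26  2.02  0.    1.38  0.32]
cur y -57.6 turn z deg options [ 1.000e-01 -1.799e+02] q6 19
turn: 1 rows of 0.008  shift total [-0.016 -0.003  1.837]  2 rows of [-0.008 -0.001  0.919]
0.062 [592.58003024 206.65132529] [164.06923706 233.28230977]
0.088 [592.51003464 184.43496959] [168.54754613 229.89730437]
```

View pics/i.png

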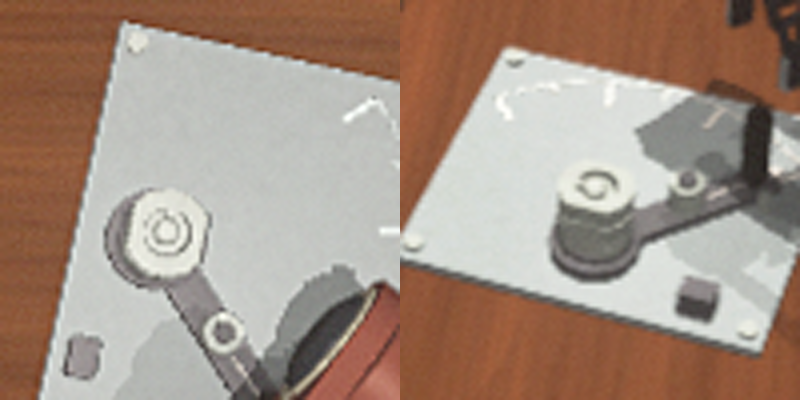

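The grooved former sits on the stack with its top almost flush with the post nose (right panel (597,185), predicted (593,184) at 88 mm), so everything is fully down. Now I'll take the grip and swing to 60 degrees.

play_rows([
  [0.9,[-0.016,0,0.5],[0,0,0]],
  [0.9,[0,0,0.5],[0,0,0]],
  [0.9,[0,0,0.5],[0,0,0]],
  [0.9,[0,0,0.3],[0,0,0]],
  [0.9,[0,0,0],[0,0,0]],
  [0.9,[0,0,0],[0,0,0]],
])

```text
t: 71.18
tool_pos: [0.4121, -0.2401, 0.0693]
tool_rot: [3.016, 0.874, 0.001]
contact_force: [0.6, -0.6, 0.1]
opening: 0.0765
grip_force: 0.0
```

play_rows([
  [0.1,[0,0,0],[0,0,0]],
  [0.1,[0,0,0],[0,0,0]],
  [0.1,[0,0,0],[0,0,0]],
  [0.1,[0,0,0],[0,0,0]],
  [0.1,[0,0,0],[0,0,0]],
  [0.1,[0,0,0],[0,0,0]],
  [0.1,[0,0,0],[0,0,0]],
], force=40)

```text
t: 72.05
tool_pos: [0.4115, -0.2398, 0.0688]
tool_rot: [3.018, 0.874, -0.0]
contact_force: [-2.8, 1.3, 5.7]
opening: 0.0233
grip_force: 39.8
```

```bash
cat >> h.py <<'E'
def swing():
    o,r=st();v=o['tool_pos'][:2]-np.array([.5385,-.1588])
    print('radius %.4f angle %.2f'%(np.hypot(*v),np.degrees(np.arctan2(v[1],v[0]))+135-YAW))
E
python3 -c "
from h import *
swing()"
```

```text
t 72.05 pos [ 0.4115 -0.2398  0.0688] F [-2.8  1.3  5.7] open 0.0233 g 39.8 
x [ 0.845  0.534 -0.   ] y [ 0.534 -0.845  0.   ] z [-0. -0. -1.] q [-0.68 -0.15  2.09 -0.    1.2   0.32]
radius 0.1506 angle 0.22
```

play_rows([
  [0.1,[0.007,0.21,0],[0,0,-0.5]],
  [0.1,[0.007,0.21,0],[0,0,-0.5]],
  [0.1,[0.007,0.21,0],[0,0,-0.5]],
  [0.1,[0.007,0.21,0],[0,0,-0.5]],
  [0.1,[0.007,0.21,0],[0,0,-0.5]],
  [0.1,[0.007,0.21,0],[0,0,-0.5]],
  [0.1,[0.007,0.21,0],[0,0,-0.5]],
  [0.1,[0,0,0],[0,0,0]],
])

```text
t: 73.05
tool_pos: [0.4653, -0.2905, 0.0688]
tool_rot: [2.715, 1.577, 0.003]
contact_force: [4.1, -0.2, 3.5]
opening: 0.0232
grip_force: 40.6
```

play_rows([
  [0.1,[0.007,0.21,0],[0,0,-0.5]],
  [0.1,[0.007,0.21,0],[0,0,-0.5]],
  [0.1,[0.007,0.21,0],[0,0,-0.5]],
  [0.1,[0.007,0.21,0],[0,0,-0.5]],
  [0.1,[0.007,0.21,0],[0,0,-0.5]],
  [0.1,[0.007,0.21,0],[0,0,-0.5]],
  [0.1,[0.007,0.21,0],[0,0,-0.5]],
  [0.1,[0,0,0],[0,0,0]],
])

```text
t: 74.05
tool_pos: [0.5352, -0.3098, 0.0689]
tool_rot: [2.254, 2.186, 0.002]
contact_force: [3.7, 2.0, 3.0]
opening: 0.023
grip_force: 40.7
```

play_rows([
  [0.1,[0.005,0.15,0],[0,0,-0.35]],
  [0.1,[0,0,0],[0,0,0]],
  [0.1,[0,0,0],[0,0,0]],
])

```text
t: 74.42
tool_pos: [0.5419, -0.3098, 0.0689]
tool_rot: [2.201, 2.24, 0.001]
contact_force: [1.5, 1.8, 4.7]
opening: 0.0227
grip_force: 40.8
```

```bash
python3 -c "
from h import *
swing()"
```

```text
t 74.42 pos [ 0.5419 -0.3098  0.0689] F [1.5 1.8 4.7] open 0.0227 g 40.8 
x [-0.018  1.    -0.   ] y [1.    0.018 0.002] z [ 0.002 -0.    -1.   ] q [-0.64  0.2   1.74  0.    1.2  -0.66]
radius 0.1511 angle 59.00
```

play_rows([
  [0.1,[0.001,0.062,0],[0,0,-0.15]],
  [0.1,[0,0,0],[0,0,0]],
  [0.1,[0,0,0],[0,0,0]],
  [0.1,[0,0,0],[0,0,0]],
])

```text
t: 74.92
tool_pos: [0.5445, -0.3097, 0.0689]
tool_rot: [2.178, 2.264, 0.0]
contact_force: [-0.1, 3.0, 6.9]
opening: 0.0231
grip_force: 40.9
```

```bash
python3 -c "
from h import *
swing()"
```

```text
t 74.92 pos [ 0.5445 -0.3097  0.0689] F [-0.1  3.   6.9] open 0.0231 g 40.9 
x [-0.039  0.999 -0.   ] y [0.999 0.039 0.   ] z [ 0. -0. -1.] q [-0.64  0.2   1.73  0.    1.21 -0.67]
radius 0.1511 angle 59.99
```

play_rows([
  [0.1,[0,0.01,0],[0,0,0]],
  [0.1,[0,0,0],[0,0,0]],
  [0.6,[0,0,0],[0,0,0]],
  [0.6,[0,0,0],[0,0,0]],
  [0.6,[0,0,0],[0,0,0]],
  [0.6,[0,0,-0.5],[0,0,0]],
  [0.6,[0,0,-0.9],[0,0,0]],
  [0.6,[0,0,-0.9],[0,0,0]],
])

```text
t: 75.92
tool_pos: [0.5447, -0.3096, 0.1837]
tool_rot: [-2.176, -2.264, 0.001]
contact_force: [0.8, 0.4, -0.6]
opening: 0.051
grip_force: 0.0
```

play_rows([
  [0.6,[0.5,-0.7,-0.4],[0,0,0]],
  [0.6,[0.7,-0.7,0],[0,0,0]],
  [0.6,[0.8,-0.3,0],[0,0,0]],
  [0.6,[0.8,-0.3,0],[0,0,0]],
  [0.6,[0.8,-0.2,0],[0,0,0]],
  [0.6,[0.8,0,0],[0,0,0]],
  [0.6,[0.8,0,0],[0,0,0]],
  [0.6,[0.8,0,0],[0,0,0]],
])

```text
t: 76.92
tool_pos: [0.4229, -0.0133, 0.2032]
tool_rot: [2.177, 2.265, 0.0]
contact_force: [0.3, 0.2, 0.3]
opening: 0.0513
grip_force: 0.0
```

Run:
```python
from h import *
st();S=snap('side');T=snap('top')
o=[.5385,-.1588]
t=T['color'].copy()
cv2.imwrite('pics/j.png',np.hstack([cv2.resize(t[140:270,290:420],(520,520),interpolation=cv2.INTER_CUBIC),cv2.resize(S['color'][120:250,230:300],(280,520),interpolation=cv2.INTER_CUBIC)]))
for a in (0,30,60,90):
    th=np.radians(a-135+YAW);print(a,[np.round((proj(T,[o[0]+r*np.cos(th),o[1]+r*np.sin(th),z])-[290,140])*4).tolist() for r,z in((.175,.026),(.19,.012),(.15,.107))])
```

```text
t 76.92 pos [ 0.4229 -0.0133  0.2032] F [0.3 0.2 0.3] open 0.0513 g 0.0 
x [-0.04   0.999 -0.   ] y [0.999 0.04  0.   ] z [ 0. -0. -1.] q [-0.21 -0.45  2.09 -0.    1.5  -0.25]
0 [[286.0, 435.0], [293.0, 451.0], [289.0, 408.0]]
30 [[366.0, 346.0], [380.0, 355.0], [363.0, 326.0]]
60 [[391.0, 228.0], [406.0, 229.0], [385.0, 218.0]]
90 [[353.0, 114.0], [365.0, 107.0], [350.0, 114.0]]
```

View pics/j.png

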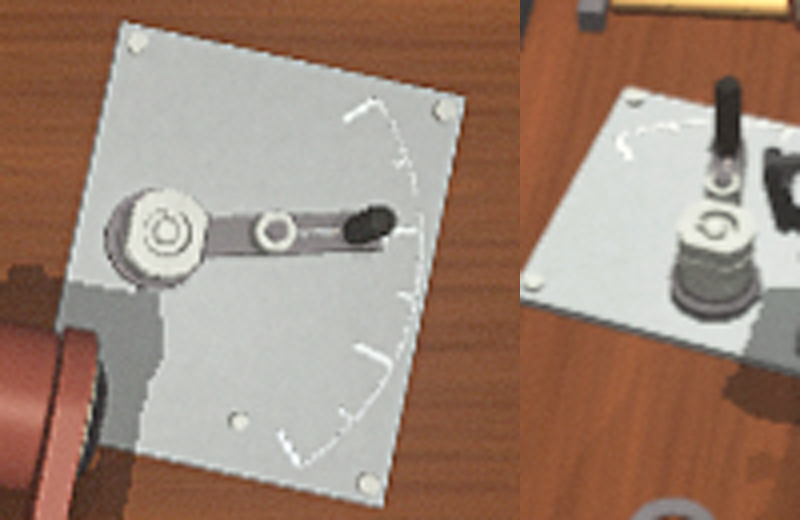

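The pointed end of the arm is at the third long mark (crop (405,230), predicted (406,229) for 60 degrees). The stack is seated and the robot is clear, so I'll hand in.

```bash
python3 -c "
from station import ctrl
print(ctrl.finish_job())"
```

```text
the job is handed in; nothing more can be done
None
```

I handed the job in at about 77 s on the robot clock: bender arm set to rest first, plain former laid in the tray, all three spacers and the grooved former seated on the post, and the arm left at the 60 degree mark. The hand-in returned no verdict.

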